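Put away the weighing kit on the materials-lab bench

ROBOT

A 6-joint arm with a two-finger parallel gripper is mounted at the origin on the work surface. World frame = base frame: x ahead of the robot, y to its left, z up, the work surface at z = 0. Lengths are in m, angles in rad, forces in N, time in s.
With the tool pointing down it reaches from about 0.375 to 0.9 m from the base axis. Payload 3.1 kg.
Tool frame: the origin (TCP) lies midway between the tips of the shut fingers; the grasp point (between the pads) lies robot.tcp_to_grasp behind it (robot.tcp_to_grasp is the distance from the TCP to the grasp point, in m); z points along the fingers, y is the direction in which the jaws open and shut (so a half turn about z gives the same grasp; the last joint's range is limited). The gripper opens to 87 mm and grips with 3 to 60 N. Pads are 19 mm wide; open, the fingers measure 117 mm over their backs; the gripper's body (75 mm by 190 mm) begins 51 mm behind the grasp point.
Start: joints at [-1.399, 0.527, 1.433, -0, 1.181, -0.178], TCP at [0.214, -0.587, 0.223] pointing down, gripper open.
Joint ranges: [-3.08, 3.08], [-0.75, 2.2], [0.22, 2.44], [-1.43, 4.57], [0, 2.65], [-2.85, 2.85]. Speed limits (rad/s): [2.79, 2.79, 3.14, 3.14, 3.14, 3.14].

INTERFACE

Orientations are given as a unit quaternion [x, y, z, w].
In Python, from rig import robot, cams, nets gives the robot as it stands. The module is installed in compiled form; this text tells all that it offers.
- The arm moves only by the tool play_rows, never from a script. Its argument "commands" is a list of rows, each an object of numbers: "x", "y", "z": the shift along the tool's x, y, z in mm; "spin": the turn about the tool's z in rad. In form: [{"x": .., "y": .., "z": .., "spin": ..}, ...]. A call has 1 to 8 rows; each row shifts and turns the pose as measured when the row begins, along the tool's axes as they then stand; what a row does not reach is not made up. A row lasts 1/10 s, in which the tool goes at most 50 mm and 8.59 degrees, less where a joint would pass 70% of its speed; a pose out of reach is approached as far as the arm can. A call is refused whole if a number of a shift passes 50 or a number of a turn 0.15, either way. A call with a gripper value outside its range is refused whole. "grip" is the opening, from 0 (shut) to 1 (fully open), set as the call begins (left out, the last holds). The fingers move at their own pace and stop on an object; "newtons" is the grip in N (left out, the last holds). Time passes only in rows, so rows that do not move let the fingers close. It gives the time, the measured TCP pose, the force and the opening at its end, in the units of the state.
- robot.get_obs(): the state, without advancing time (a new reading comes with each control period).
- cams.camera(name): name is "scene" or "top" or "wrist"; returns a dict with "img" (400x640x3 uint8, red, green, blue), "fx", "fy", "cx", "cy" (pixels), "world_to_cam" (4x4, takes a point from world to camera coordinates); the wrist camera has in their place "mount" (4x4, takes a point from camera to tool coordinates, whose origin is the TCP and whose axes are the flange's). Camera axes: x right, y up, looking along -z (the intrinsics and any distortion apply to the point x, -y, -z); pixel columns grow to the right and rows downward; lengths in m; the calibration is good to about 2 mm. The wrist camera is an equidistant fisheye: a pixel r from the principal point sees the ray r / f radians off the axis. A picture is of the moment at which its call begins: read the wrist's pose just before it. There is no depth.
- robot.hand_in(): hands the job in, once; it reports no verdict.
Trained networks look in a picture, given as the dict that the camera call returned (one of the last four; its "shot" number tells which), for a name from the list of things; names that differ only in an ending like _2 or _b are one class to them, and where a whole thing is asked for, a point or a joint stands for the part that bears it (a point fixed in the world has none). Each returns a list of dicts, best first, with "conf" (0 to 1); they miss things now and then, are a little off and sometimes report something else, mostly with a low value. They report only what shows in the picture. A call takes as long as a camera call. They do not tell look-alikes from the thing itself.
- nets.outline_of(picture, name): "region" (400x640 bool, what is visible of it) and "pixel" ([column, row] in pixels, amid what is visible of it).
The state is a dict: "time": time; "q": joint angles; "joint_velocities": joint speeds; "joint_torque": joint torques, N m; "position": TCP position; "tool_rot": TCP orientation; "ft_force": force on the tool from outside, world axes, zero at the start; "moment": the same for the moment, N m; "grip_width": finger opening in m.
Only numpy, scipy, OpenCV 4.12 (cv2) and the standard library are available. Lean on these libraries where they do the work, as an engineer would, in place of code of your own. Each camera call takes 0.05 s, during which the arm holds its last target.

TASK

Clear up after weighing: stand the two steel check weights upright in the wooden case, the large one in the longer bay and the small one in the shorter bay; put the wide sample tin flat in the round steel pan and stack the narrow tin centrally on top of it; and stand the glass bottle upright in the square white tray. Set each down gently, never dropping it, keep the bottle upright throughout, and leave the mixing bowl and the green-lidded jar where they are.

Things in the scene. Friction and masses are not known exactly. Their poses are not given: they have to be found in the camera images.
- weight_large: Origin: centre of its underside. Large cylindrical steel check weight with a knob on top, standing upright, about 500 g: body 40 mm in diameter up to 42 mm, neck, knob 26 mm in diameter, 62 mm high overall. z is its upward axis.
- weight_small: Origin: centre of its underside. Small cylindrical steel check weight of the same kind, upright, about 200 g: body 28 mm in diameter up to 34 mm, neck, knob 20 mm in diameter, 48 mm high overall. z is its upward axis.
- tin_wide: Origin: centre of its underside. Wide flat-topped round aluminium sample tin with closed lid, solid to handle, 66 mm in diameter, 32 mm high, about 150 g. Its top is 32 mm above its origin; z is up.
- tin_narrow: Origin: centre of its underside. Narrower round aluminium sample tin with closed lid, 48 mm in diameter, 30 mm high, about 90 g. z is up.
- bottle: Origin: centre of its underside. Small amber glass sample bottle with a blue screw cap, upright: straight body 36 mm in diameter up to 46 mm, cap 25 mm in diameter, 68 mm high overall, about 90 g. z is its upward axis.
- weight_case: Fixed open wooden case, 130 (x) by 76 (y) by 14 mm high, turned any way. Origin: centre of underside. Floor 4 mm up; walls and divider 5 mm thick, 10 mm above the floor. Two bays, each 66 mm in y: longer bay 68 mm in x, centre x = -26 mm, y = 0; shorter bay 47 mm in x, centre x = +36.5 mm, y = 0. Fingers closing along the case's y clear a weight in the other bay.
- round_pan: Origin: centre of its underside. Low round dark steel pan, open on top, fixed to the bench: rim 150 mm in outer diameter and 12 mm above the origin, flat floor about 130 mm in diameter, 3 mm above the origin.
- square_tray: Origin: centre of its underside. Low square white plastic tray, open on top, fixed to the bench: 100 mm by 100 mm (x, y), rim 12 mm above the origin, walls 4 mm thick, flat floor about 4 mm above the origin.
- bowl: Origin: centre of its underside. Bystander: loose round stainless steel mixing bowl, 120 mm in diameter, 50 mm high, standing to the robot's left. Leave it alone.
- jar: Origin: centre of its underside. Bystander: loose glass jar with a green lid, 72 mm in diameter, 110 mm high, standing to the robot's right. An orange balance, fixed, up to 75 mm high, stands at about x = 0.30, y = -0.76. Leave the jar alone.
Not all that is in view belongs to the job. Leave any pink or turquoise look-alike of the weight_large alone.

How it is judged:
By the outcome, as a careful person would: the job done as asked, in the order asked, and still so for the second after the job is handed in, with the robot touching nothing.
It also fails if it takes over 125 s, if anything falls off the work surface, if the arm or the gripper's body presses on something with over 40 N, if the wrist force passes 120 N, or if a joint passes its speed limit or range.

## Working session

There is one attempt and no reset: what is moved stays moved. The work goes in short steps, Python scripts to look and compute and a tool call to move; the robot and the scene stay as the last step left them, time stands still between calls to the robot, and variables do not carry over. Pictures are saved under pics/ and viewed, and the job is handed in when it is done.

Besides the shell and the picture viewer there is one more tool, called after ">>>" as a command line: name --argument value ..., lists and objects as JSON in quotes. play_rows: Moves the arm, as the interface text tells. Its arguments: {"type":"object","properties":{"commands":{"type":"array"},"grip":{"type":"number"},"newtons":{"type":"number"}},"required":["commands"]}

```bash
mkdir -p pics; ls
cat > h.py <<'E'
import numpy as np, cv2
from rig import robot, cams, nets
def save(p,n): cv2.imwrite('pics/'+n,cv2.cvtColor(p['img'],cv2.COLOR_RGB2BGR))
E
python3 - <<'E'
from h import *
o=robot.get_obs(); print(o, robot.tcp_to_grasp)
for n in ['scene','top','wrist']:
    p=cams.camera(n); save(p,n+'0.png'); print({k:v for k,v in p.items() if k!='img'})
E
```

```text
pics
{'time': 0.0, 'q': array([-1.39951443e+00,  5.28446453e-01,  1.43392482e+00, -3.02394541e-05,
        1.18138790e+00, -1.78497913e-01]), 'joint_velocities': array([-0.00157095, -0.00025516,  0.0003773 ,  0.0005978 , -0.00037691,
        0.00089329]), 'joint_torque': array([-5.04858945e-04, -4.40038562e+01, -1.76590991e+01,  6.32867217e-02,
        5.82444726e-02, -1.65026454e-04]), 'position': array([ 0.2140737 , -0.58640238,  0.22157659]), 'tool_rot': array([ 9.84744122e-01,  1.74005290e-01, -1.00730543e-05, -1.08330300e-03]), 'ft_force': array([ 0.44952168,  0.386866  , -0.03262635]), 'moment': array([-0.00745191,  0.0304365 ,  0.04655461]), 'grip_width': 0.08715515291389166} 0.0187
{'fx': 518.200563651624, 'fy': 518.200563651624, 'cx': 324.74807214124223, 'cy': 205.1000895080687, 'world_to_cam': array([[-0.64491049,  0.76422718, -0.00687668,  0.37098243],
       [-0.55271432, -0.46016856,  0.69480341,  0.27556894],
       [ 0.52782322,  0.45188684,  0.71916683, -2.03393235],
       [ 0.        ,  0.        ,  0.        ,  1.        ]]), 'shot': 1}
{'fx': 484.86685820686375, 'fy': 484.86685820686375, 'cx': 317.36758167409243, 'cy': 202.21673612350685, 'world_to_cam': array([[ 0.01319002, -0.99987646,  0.00854926, -0.01146241],
       [ 0.98887473,  0.01431086,  0.14806068, -0.5765799 ],
       [-0.14816474,  0.00650122,  0.98894133, -1.66455838],
       [ 0.        ,  0.        ,  0.        ,  1.        ]]), 'shot': 2}
{'fx': 309.70691628693146, 'fy': 309.70691628693146, 'cx': 321.7883946505376, 'cy': 202.61815473122508, 'mount': array([[-4.40330386e-04,  9.52575252e-01,  3.04302801e-01,
         8.54845309e-02],
       [ 9.99999797e-01,  2.79258594e-04,  5.72835579e-04,
         9.04201545e-04],
       [ 4.60689824e-04,  3.04302991e-01, -9.52575182e-01,
        -1.63161750e-01],
       [ 0.00000000e+00,  0.00000000e+00,  0.00000000e+00,
         1.00000000e+00]]), 'shot': 3}
```

View pics/scene0.png

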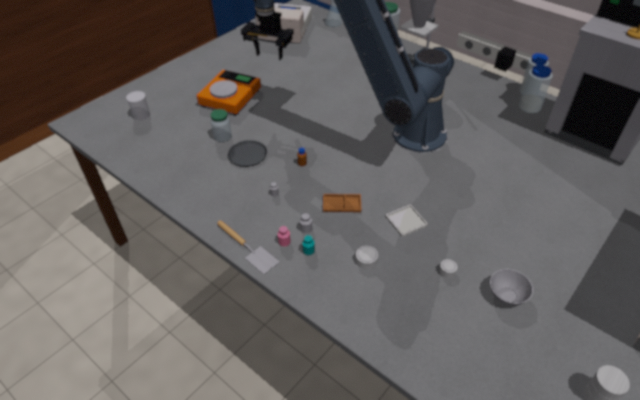

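View pics/top0.png

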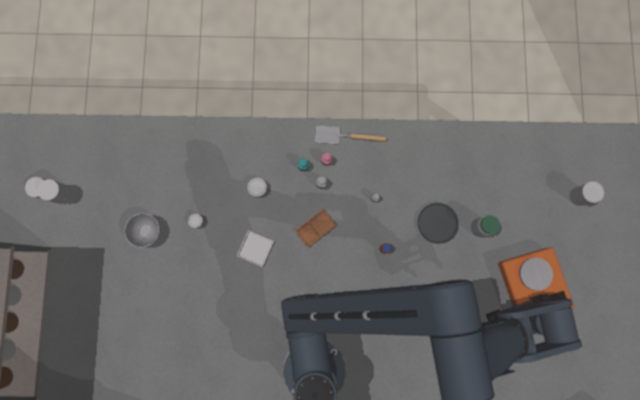

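View pics/wrist0.png

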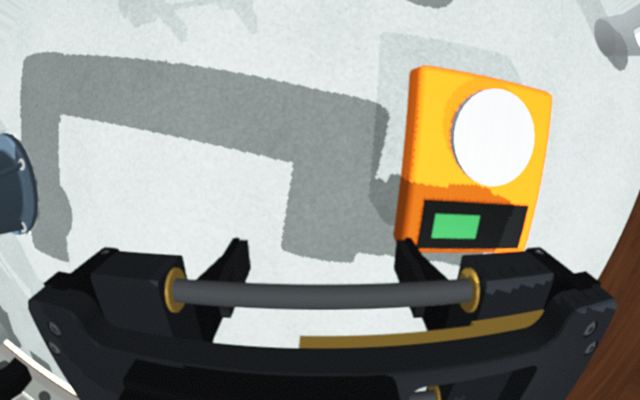

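The scene picture shows both weights and the look-alikes: pink at (284,236), turquoise at (308,245) and the steel large weight at (306,221). In the top view the items are large (322,182), small (376,197), wide tin (257,187), narrow tin (195,220), bottle (387,248), case (316,228), pan (438,222) and tray (256,248).

```bash
cat >> h.py <<'E'
from scipy.spatial.transform import Rotation as R
def ray(p,px,T=None):
    """world origin, dirs for pixels Nx2; T=tool pose 4x4 for wrist"""
    px=np.atleast_2d(px).astype(float)
    u=(px[:,0]-p['cx'])/p['fx']; v=(px[:,1]-p['cy'])/p['fy']
    if 'mount' in p:
        r=np.hypot(u,v); s=np.where(r>1e-9,np.sin(r)/np.maximum(r,1e-9),1)
        d=np.c_[u*s,-v*s,-np.cos(r)]; M=T@p['mount']
    else:
        d=np.c_[u,-v,-np.ones_like(u)]; M=np.linalg.inv(p['world_to_cam'])
    return M[:3,3], d@M[:3,:3].T
def onz(p,px,z,T=None):
    o,d=ray(p,px,T); t=(z-o[2])/d[:,2]; return (o+d*t[:,None])
def proj(p,X,T=None):
    X=np.atleast_2d(X)
    M=p['world_to_cam'] if 'mount' not in p else np.linalg.inv(T@p['mount'])
    c=X@M[:3,:3].T+M[:3,3]; x,y,z=c[:,0],-c[:,1],-c[:,2]
    if 'mount' in p:
        h=np.hypot(x,y); th=np.arctan2(h,z); k=th/np.maximum(h,1e-9); return np.c_[p['cx']+p['fx']*x*k,p['cy']+p['fy']*y*k]
    return np.c_[p['cx']+p['fx']*x/z,p['cy']+p['fy']*y/z]
def tool():
    o=robot.get_obs(); T=np.eye(4); T[:3,:3]=R.from_quat(o['tool_rot']).as_matrix(); T[:3,3]=o['position']; return T,o
NAMES=['weight_large','weight_small','tin_wide','tin_narrow','bottle','weight_case','round_pan','square_tray','bowl','jar']
E
python3 - <<'E'
from h import *
hz=dict(weight_large=.03,weight_small=.024,tin_wide=.03,tin_narrow=.028,bottle=.035,weight_case=.01,round_pan=.01,square_tray=.008,bowl=.03,jar=.06)
for c in ['scene','top']:
    p=cams.camera(c)
    for n in NAMES:
        for d in nets.outline_of(p,n)[:4]:
            if d['conf']<.2: continue
            ys,xs=np.nonzero(d['region'])
            print(c,n,round(d['conf'],2),np.round(d['pixel']),len(xs),np.round(onz(p,[xs.mean(),ys.mean()],hz[n])[0],3))
E
```

```text
scene weight_large 0.55 [308. 249.] 223 [0.72  0.054 0.03 ]
scene weight_large 0.48 [304. 224.] 207 [ 0.656 -0.013  0.03 ]
scene weight_large 0.46 [284. 238.] 215 [ 0.742 -0.029  0.03 ]
scene weight_small 0.67 [274. 190.] 94 [ 0.606 -0.204  0.024]
scene tin_wide 0.6 [365. 256.] 385 [0.641 0.219 0.03 ]
scene tin_narrow 0.83 [449. 271.] 250 [0.518 0.432 0.028]
scene bottle 0.58 [300. 156.] 158 [ 0.425 -0.238  0.035]
scene bottle 0.27 [451. 269.] 256 [0.522 0.433 0.035]
scene weight_case 0.9 [338. 202.] 790 [0.496 0.005 0.01 ]
scene round_pan 0.98 [247. 154.] 790 [ 0.516 -0.43   0.01 ]
scene square_tray 0.94 [404. 220.] 788 [0.419 0.218 0.008]
scene bowl 0.94 [516. 287.] 1251 [0.461 0.606 0.03 ]
scene jar 0.67 [222. 129.] 567 [ 0.508 -0.579  0.06 ]
top weight_large 0.48 [325. 160.] 106 [ 0.735 -0.033  0.03 ]
top weight_small 0.44 [374. 198.] 26 [ 0.599 -0.207  0.024]
top tin_wide 0.64 [254. 190.] 297 [0.628 0.212 0.03 ]
top tin_narrow 0.7 [198. 225.] 123 [0.505 0.424 0.028]
top bottle 0.65 [382. 248.] 87 [ 0.418 -0.24   0.035]
top weight_case 0.57 [315. 231.] 805 [0.489 0.004 0.01 ]
top round_pan 0.63 [436. 223.] 1324 [ 0.513 -0.435  0.01 ]
top round_pan 0.55 [139. 232.] 863 [0.473 0.62  0.01 ]
top square_tray 0.86 [256. 246.] 791 [0.414 0.215 0.008]
top bowl 0.56 [139. 232.] 942 [0.47  0.612 0.03 ]
top jar 0.75 [483. 228.] 516 [ 0.499 -0.586  0.06 ]
```

```bash
cat > plan.py <<'E'
import sys,json
from h import *
def psi(T): return np.arctan2(T[1,0],T[0,0])
def plan(x,y,z,yaw=None,n=None,vmax=45.,T=None):
    if T is None: T,o=tool()
    P=T[:3,3]*1000; a=psi(T); g=np.array([x,y,z])*1000.
    da=0 if yaw is None else (np.radians(yaw)-a+np.pi)%(2*np.pi)-np.pi
    d=np.linalg.norm(g-P); n=n or max(1,int(np.ceil(max(d/vmax,abs(da)/.14)-1e-6)))
    rows=[]
    for k in range(n,0,-1):
        s=(g-P)/k; t=np.array([np.cos(a)*s[0]+np.sin(a)*s[1],np.sin(a)*s[0]-np.cos(a)*s[1],-s[2]])
        t=np.round(t,1 if k==1 or abs(t).max()<5 else 0); sp=round(-da/n,3)
        r={k_:float(v) for k_,v in zip('xyz',t) if v}
        if sp: r['spin']=sp
        rows.append(r or {'z':0})
        P=P+np.array([np.cos(a)*t[0]+np.sin(a)*t[1],np.sin(a)*t[0]-np.cos(a)*t[1],-t[2]]); a-=sp
    for i in range(0,n,8): print(json.dumps(rows[i:i+8]))
if __name__=='__main__':
    v=[float(s) for s in sys.argv[1:]]
    T,o=tool(); print('now',np.round(T[:3,3],4),'yaw',round(np.degrees(psi(T)),2),'tilt',round(np.degrees(np.arccos(-T[2,2])),2),'t',round(o['time'],2),'grip',round(o['grip_width'],4))
    if len(v)==3: plan(*v)
    elif len(v)==4: plan(*v)
    elif len(v)==5: plan(*v[:4],n=int(v[4]))
E
python3 plan.py 0.5 -0.22 0.27 0
```

```text
now [ 0.2142 -0.5871  0.2225] yaw 20.04 tilt 0.0 t 1.25 grip 0.0871
[{"x": 36.0, "y": -22.0, "z": -4.0, "spin": 0.032}, {"x": 35.0, "y": -24.0, "z": -4.0, "spin": 0.032}, {"x": 34.0, "y": -25.0, "z": -4.0, "spin": 0.032}, {"x": 34.0, "y": -26.0, "z": -4.0, "spin": 0.032}, {"x": 33.0, "y": -27.0, "z": -4.0, "spin": 0.032}, {"x": 32.0, "y": -28.0, "z": -5.0, "spin": 0.032}, {"x": 31.0, "y": -29.0, "z": -4.0, "spin": 0.032}, {"x": 30.0, "y": -30.0, "z": -5.0, "spin": 0.032}]
[{"x": 29.0, "y": -30.0, "z": -4.0, "spin": 0.032}, {"x": 28.0, "y": -32.0, "z": -5.0, "spin": 0.032}, {"x": 26.3, "y": -31.9, "z": -4.5, "spin": 0.032}]
```

>>> play_rows --commands '[{"x": 36,"y": -22,"z": -4,"spin": 0.032},{"x": 35,"y": -24,"z": -4,"spin": 0.032},{"x": 34,"y": -25,"z": -4,"spin": 0.032},{"x": 34,"y": -26,"z": -4,"spin": 0.032},{"x": 33,"y": -27,"z": -4,"spin": 0.032},{"x": 32,"y": -28,"z": -5,"spin": 0.032},{"x": 31,"y": -29,"z": -4,"spin": 0.032},{"x": 30,"y": -30,"z": -5,"spin": 0.032}]' --grip 1

```text
time: 2.05
position: [0.4281, -0.3179, 0.2564]
tool_rot: [0.999, 0.036, 0.0, 0.003]
ft_force: [-0.0, -0.1, -0.1]
grip_width: 0.0869
```

>>> play_rows --commands '[{"x": 29,"y": -30,"z": -4,"spin": 0.032},{"x": 28,"y": -32,"z": -5,"spin": 0.032},{"x": 26,"y": -32,"z": -5,"spin": 0.032},{"x": 0},{"x": 0}]'

```text
invalid input
```

```bash
cat > wl.py <<'E'
import sys
from h import *
hz=dict(weight_large=.03,weight_small=.024,tin_wide=.03,tin_narrow=.028,bottle=.035,weight_case=.01,round_pan=.01,square_tray=.008,bowl=.03,jar=.06)
T,o=tool(); p=cams.camera('wrist'); n=sys.argv[1]; save(p,n+'.png')
np.savez('pics/'+n+'.npz',img=p['img'],T=T)
print(np.round(T[:3,3],4),o['time'])
reg={}
for m in NAMES[:8]:
    for i,d in enumerate(nets.outline_of(p,m)[:3]):
        if d['conf']<.2: continue
        ys,xs=np.nonzero(d['region']); c=[xs.mean(),ys.mean()]
        reg[m+str(i)]=d['region']
        print(m,round(d['conf'],2),np.round(c),len(xs),np.round(onz(p,c,hz[m],T)[0],4))
np.savez_compressed('pics/'+n+'_reg.npz',**reg)
E
python3 wl.py w1; python3 plan.py
```

```text
[ 0.4281 -0.3179  0.2564] 2.05
weight_large 0.95 [123.  14.] 906 [ 0.6532 -0.0173  0.03  ]
weight_large 0.4 [33. 53.] 921 [0.6278 0.1978 0.03  ]
weight_small 0.77 [245.  37.] 471 [ 0.6022 -0.2085  0.024 ]
tin_wide 0.78 [33. 52.] 963 [0.6281 0.1962 0.03  ]
bottle 0.83 [262. 175.] 806 [ 0.4228 -0.2428  0.035 ]
weight_case 0.74 [117. 119.] 3575 [ 0.4943 -0.0021  0.01  ]
round_pan 0.82 [409. 115.] 8823 [ 0.515  -0.4302  0.01  ]
square_tray 0.77 [ 39. 166.] 1666 [0.4182 0.2107 0.008 ]
square_tray 0.62 [117. 120.] 3506 [ 0.4939 -0.0006  0.008 ]
now [ 0.4265 -0.3205  0.2558] yaw 4.07 tilt 0.29 t 2.5 grip 0.0871
```

View pics/w1.png

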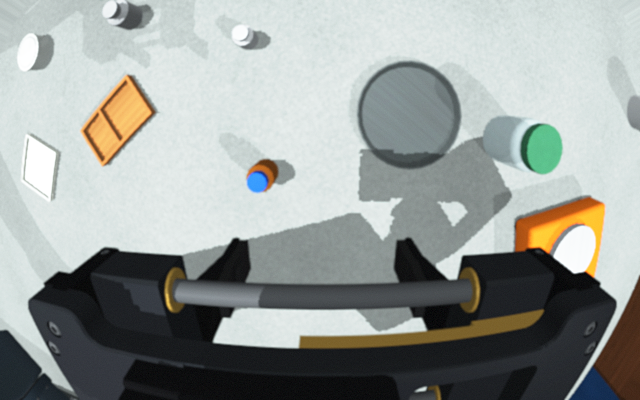

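The w1 picture shows the pan at (409,113), bottle (261,176), small weight (243,36), large weight (117,12), case (118,119) and tray (40,167). The second move was refused, probably because its rows lacked keys, so I'll give full rows from now on.

```bash
sed -i "s/if v}/}/; s/        if sp: r\['spin'\]=sp/        r['spin']=sp/" plan.py; python3 plan.py 0.52 -0.06 0.25 0
```

```text
now [ 0.4265 -0.3205  0.2558] yaw 4.07 tilt 0.29 t 2.5 grip 0.0871
[{"x": 16.0, "y": -36.0, "z": 1.0, "spin": 0.01}, {"x": 16.0, "y": -36.0, "z": 1.0, "spin": 0.01}, {"x": 15.0, "y": -37.0, "z": 1.0, "spin": 0.01}, {"x": 15.0, "y": -37.0, "z": 1.0, "spin": 0.01}, {"x": 14.0, "y": -37.0, "z": 1.0, "spin": 0.01}, {"x": 14.0, "y": -37.0, "z": 0.0, "spin": 0.01}, {"x": 14.1, "y": -36.4, "z": 0.8, "spin": 0.01}]
```

>>> play_rows --commands '[{"x": 16,"y": -36,"z": 1,"spin": 0.01},{"x": 16,"y": -36,"z": 1,"spin": 0.01},{"x": 15,"y": -37,"z": 1,"spin": 0.01},{"x": 15,"y": -37,"z": 1,"spin": 0.01},{"x": 14,"y": -37,"z": 1,"spin": 0.01},{"x": 14,"y": -37,"z": 0,"spin": 0.01},{"x": 14,"y": -36,"z": 1,"spin": 0.01},{"x": 0,"y": 0,"z": 0,"spin": 0}]'

```text
time: 3.3
position: [0.524, -0.0648, 0.2465]
tool_rot: [1.0, -0.013, 0.001, 0.003]
ft_force: [-0.7, -0.3, -0.1]
grip_width: 0.0872
```

```bash
python3 wl.py w2; python3 plan.py
```

```text
[ 0.524  -0.0648  0.2465] 3.3
weight_large 0.97 [290.  12.] 788 [ 0.7324 -0.0332  0.03  ]
weight_large 0.68 [277.  73.] 992 [ 0.6534 -0.016   0.03  ]
weight_large 0.62 [224.  30.] 1104 [0.7168 0.0503 0.03  ]
weight_small 0.83 [430. 114.] 505 [ 0.6025 -0.2067  0.024 ]
tin_wide 0.59 [124. 110.] 1758 [0.6317 0.2055 0.03  ]
tin_narrow 0.84 [ 49. 197.] 597 [0.5122 0.413  0.028 ]
bottle 0.65 [446. 244.] 876 [ 0.4233 -0.2402  0.035 ]
weight_case 0.73 [272. 196.] 5277 [0.4939 0.0013 0.01  ]
round_pan 0.58 [545. 177.] 4398 [ 0.5165 -0.4273  0.01  ]
square_tray 0.65 [149. 234.] 1936 [0.4373 0.2094 0.008 ]
now [ 0.523  -0.0688  0.2469] yaw -1.73 tilt 0.5 t 3.75 grip 0.0869
```

View pics/w2.png

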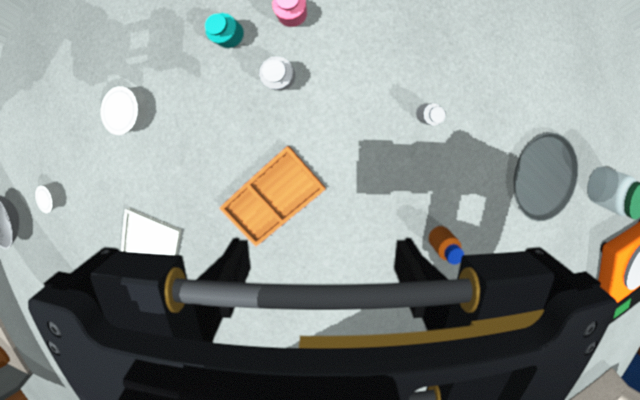

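```bash
cat > fit.py <<'E'
from h import *
from scipy.optimize import minimize
def cyl(*rz):
    a=np.linspace(0,2*np.pi,48,endpoint=False); return np.vstack([np.c_[r*np.cos(a),r*np.sin(a),0*a+z] for r,z in rz])
def box(x,y,h): return np.array([[i*x/2,j*y/2,k] for i in(-1,1) for j in(-1,1) for k in(0,h)])
M=dict(weight_large=cyl((.02,0),(.02,.042),(.013,.062)),weight_small=cyl((.014,0),(.014,.034),(.01,.048)),tin_wide=cyl((.033,0),(.033,.032)),
 tin_narrow=cyl((.024,0),(.024,.03)),bottle=cyl((.018,0),(.018,.046),(.0125,.068)),weight_case=box(.13,.076,.014),round_pan=cyl((.075,.012),(.066,0)),square_tray=box(.1,.1,.012))
YAW={'weight_case','square_tray'}
S=4
def fit(p,region,name,x0,T=None,z0=0.):
    ys,xs=np.nonzero(region); off=np.array([xs.min()-15,ys.min()-15]); w,h=xs.max()-off[0]+15,ys.max()-off[1]+15
    big=cv2.resize(np.pad(region.astype(np.float32),20)[off[1]+20:off[1]+20+h,off[0]+20:off[0]+20+w],None,fx=S,fy=S,interpolation=cv2.INTER_LINEAR)
    def cost(v):
        c,s=np.cos(v[2]) if len(v)>2 else 1,np.sin(v[2]) if len(v)>2 else 0
        X=M[name]@np.array([[c,s,0],[-s,c,0],[0,0,1]])+[v[0],v[1],z0]
        q=(proj(p,X,T)-off+.5)*S-.5
        m=np.zeros(big.shape,np.uint8); cv2.fillConvexPoly(m,cv2.convexHull(np.round(q*16).astype(np.int32)),1,shift=4)
        return np.abs(m-big).sum()/big.sum()
    best=None
    for a in (np.radians([0,30,60,90,120,150]) if name in YAW else [None]):
        v0=list(x0[:2])+([a] if a is not None else [])
        sim=[v0]+[[*(np.array(v0)+d)] for d in np.diag([.01,.01,.2][:len(v0)])]
        r=minimize(cost,v0,method='Nelder-Mead',options=dict(initial_simplex=sim,xatol=1e-5,fatol=1e-5))
        if best is None or r.fun<best.fun: best=r
    v=best.x.copy()
    if len(v)>2: v[2]=np.degrees(v[2])
    return v,best.fun
E
cat >> wl.py <<'E'
from fit import fit
print('FITS')
for k,r in reg.items():
    m=k[:-1]; ys,xs=np.nonzero(r); 
    v,c=fit(p,r,m,onz(p,[xs.mean(),ys.mean()],.5*hz[m],T)[0],T)
    print(k,np.round(v,4),'cost',round(c,3))
E
python3 - <<'E'
from h import *; from fit import *
p=cams.camera('wrist')
for n in ['w1','w2']:
    T=np.load(f'pics/{n}.npz')['T']; R_=np.load(f'pics/{n}_reg.npz')
    for k in R_:
        ys,xs=np.nonzero(R_[k])
        v,c=fit(p,R_[k],k[:-1],onz(p,[xs.mean(),ys.mean()],.01,T)[0],T); print(n,k,np.round(v,4),round(c,3))
E
```

```text
w1 weight_large0 [ 0.6544 -0.0147] 0.064
w1 weight_large1 [0.6279 0.2015] 0.384
w1 weight_small0 [ 0.6029 -0.2077] 0.118
w1 tin_wide0 [0.6325 0.2153] 0.048
w1 bottle0 [ 0.4217 -0.2421] 0.073
w1 weight_case0 [4.922000e-01 5.900000e-03 1.282627e+02] 0.038
w1 round_pan0 [ 0.5151 -0.4333] 0.032
w1 square_tray0 [  0.4169   0.219  -21.2372] 0.081
w1 square_tray1 [4.95400e-01 2.00000e-03 2.17907e+01] 0.367
w2 weight_large0 [ 0.7378 -0.0328] 0.386
w2 weight_large1 [ 0.6536 -0.0159] 0.048
w2 weight_large2 [0.7179 0.0515] 0.048
w2 weight_small0 [ 0.6026 -0.2079] 0.102
w2 tin_wide0 [0.6326 0.2158] 0.041
w2 tin_narrow0 [0.5087 0.4297] 0.057
w2 bottle0 [ 0.4215 -0.2419] 0.082
w2 weight_case0 [4.916e-01 4.400e-03 1.286e+02] 0.026
w2 round_pan0 [ 0.5153 -0.4327] 0.031
w2 square_tray0 [ 0.4148  0.2171 67.8775] 0.465
```

```bash
python3 - <<'E'
from h import *
p=cams.camera('wrist'); d=np.load('pics/w2.npz'); T=d['T']; im=cv2.cvtColor(d['img'],cv2.COLOR_RGB2BGR)
a=np.radians(128.5);c=np.array([.4918,.0048]);ex=np.array([np.cos(a),np.sin(a)]);ey=np.array([-ex[1],ex[0]])
def L(pts,z,col):
    q=proj(p,np.array([[*(c+x*ex+y*ey),z] for x,y in pts]),T); cv2.polylines(im,[np.round(q*16).astype(np.int32)],True,col,1,cv2.LINE_AA,4)
for x0,x1,col in((-60,8,(255,0,0)),(13,60,(0,255,0))):
    L([(x0/1e3,-.033),(x1/1e3,-.033),(x1/1e3,.033),(x0/1e3,.033)],.014,col)
print(c-.026*ex,c+.0365*ex)
cv2.imwrite('pics/ov.png',cv2.resize(im[120:270,190:350],None,fx=4,fy=4,interpolation=cv2.INTER_CUBIC))
E
python3 plan.py 0.6545 -0.0155 0.12 -51.5
```

```text
[ 0.50798538 -0.01554781] [0.46907822 0.0333652 ]
now [ 0.5231 -0.0684  0.2469] yaw -1.69 tilt 0.5 t 3.85 grip 0.0867
[{"x": 19.0, "y": -8.0, "z": 18.0, "spin": 0.124}, {"x": 17.0, "y": -10.0, "z": 18.0, "spin": 0.124}, {"x": 16.0, "y": -12.0, "z": 18.0, "spin": 0.124}, {"x": 14.0, "y": -14.0, "z": 18.0, "spin": 0.124}, {"x": 12.0, "y": -16.0, "z": 18.0, "spin": 0.124}, {"x": 11.0, "y": -18.0, "z": 18.0, "spin": 0.124}, {"x": 7.8, "y": -18.9, "z": 18.9, "spin": 0.124}]
```

View pics/ov.png

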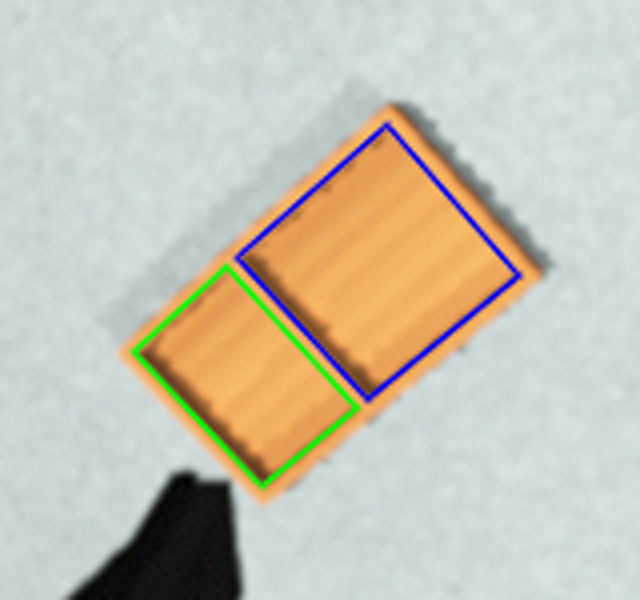

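The overlay matches both bays: blue is the longer bay at the upper right, green the shorter at the lower left.

>>> play_rows --commands '[{"x": 19,"y": -8,"z": 18,"spin": 0.124},{"x": 17,"y": -10,"z": 18,"spin": 0.124},{"x": 16,"y": -12,"z": 18,"spin": 0.124},{"x": 14,"y": -14,"z": 18,"spin": 0.124},{"x": 12,"y": -16,"z": 18,"spin": 0.124},{"x": 11,"y": -18,"z": 18,"spin": 0.124},{"x": 8,"y": -19,"z": 19,"spin": 0.124},{"x": 0,"y": 0,"z": 0,"spin": 0}]' --grip 0.75 --newtons 30

```text
time: 4.65
position: [0.6615, -0.0203, 0.1163]
tool_rot: [0.892, -0.452, 0.005, 0.004]
ft_force: [-0.3, 0.2, 0.2]
grip_width: 0.0655
```

```bash
python3 wl.py w3|grep -E 'large|now|FIT'; python3 plan.py 0.654 -0.0155 0.07 -51.5
```

```text
weight_large 0.85 [227. 235.] 2212 [0.7173 0.0503 0.03  ]
weight_large 0.78 [255. 145.] 2183 [ 0.7392 -0.0325  0.03  ]
weight_large 0.76 [327. 219.] 2241 [ 0.6541 -0.0162  0.03  ]
FITS
weight_large0 [0.7175 0.0516] cost 0.062
weight_large1 [ 0.7394 -0.0324] cost 0.046
weight_large2 [ 0.6538 -0.0157] cost 0.05
now [ 0.6611 -0.0214  0.1205] yaw -53.74 tilt 0.87 t 5.1 grip 0.0652
[{"x": -4.0, "y": 1.0, "z": 25.0, "spin": -0.02}, {"x": -5.0, "y": 1.1, "z": 25.5, "spin": -0.02}]
```

View pics/w3.png

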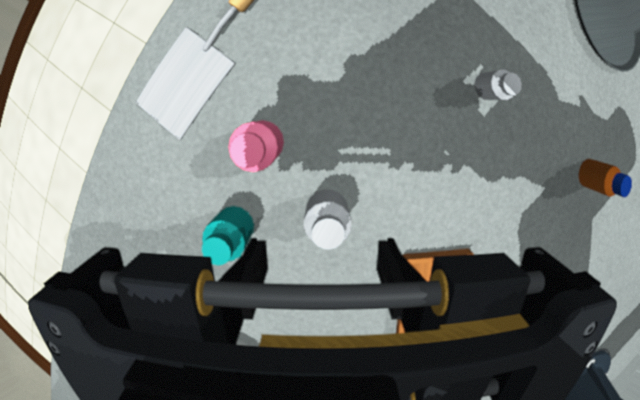

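The w3 picture shows the steel weight at (327,220) between the jaws, with turquoise at (227,235) clear of the left finger and pink at (255,146).

>>> play_rows --commands '[{"x": -4,"y": 1,"z": 25,"spin": -0.02},{"x": -5,"y": 1,"z": 23,"spin": -0.02},{"x": 0,"y": 0,"z": 0,"spin": 0}]'

```text
time: 5.4
position: [0.6558, -0.0169, 0.0746]
tool_rot: [0.901, -0.433, 0.01, 0.003]
ft_force: [-0.4, 0.1, 0.7]
grip_width: 0.0651
```

```bash
python3 plan.py 0.654 -0.0155 0.016 -51.5 3
```

```text
now [ 0.6558 -0.0169  0.0746] yaw -51.37 tilt 1.16 t 5.4 grip 0.0651
[{"x": -1.0, "y": 0.0, "z": 20.0, "spin": 0.001}, {"x": -1.0, "y": 0.0, "z": 19.0, "spin": 0.001}, {"x": -0.2, "y": 0.5, "z": 19.6, "spin": 0.001}]
```

>>> play_rows --commands '[{"x": -1,"y": 0,"z": 20,"spin": 0},{"x": -1,"y": 0,"z": 20,"spin": 0},{"x": 0,"y": 0,"z": 18,"spin": 0},{"x": 0,"y": 0,"z": 0,"spin": 0}]'

```text
time: 5.8
position: [0.6592, -0.0175, 0.0205]
tool_rot: [0.901, -0.434, 0.014, 0.002]
ft_force: [-0.4, 0.7, 0.1]
grip_width: 0.0653
```

```bash
sed -i "s/print('now',/print('zax',np.round(T[:3,2],4),'now',/" plan.py; python3 plan.py 0.654 -0.0155 0.016 -51.5 1;python3 -c "
from h import *
print(robot.get_obs())"
```

```text
zax [ 0.0235 -0.0151 -0.9996] now [ 0.6592 -0.0175  0.0205] yaw -51.45 tilt 1.6 t 5.8 grip 0.0653
[{"x": -4.8, "y": 2.8, "z": 4.5, "spin": 0.001}]
{'time': 5.8, 'q': array([-0.19080187,  0.82201623,  1.48989713, -0.01438681,  0.80382168,
        2.28773302]), 'joint_velocities': array([-0.00010963, -0.04429398, -0.03041462, -0.00046327,  0.01510419,
        0.00030582]), 'joint_torque': array([-1.12585961e-01, -5.01659453e+01, -1.25930429e+01, -4.38788091e-02,
       -4.21685055e-01, -9.46412147e-04]), 'position': array([ 0.65921178, -0.01749869,  0.02052057]), 'tool_rot': array([ 0.90081813, -0.43397242,  0.01384686,  0.00170115]), 'ft_force': array([-0.36560832,  0.65459958,  0.12939992]), 'moment': array([0.14991098, 0.07011617, 0.01862495]), 'grip_width': 0.06530883048452936}
```

>>> play_rows --commands '[{"x": -5,"y": 3,"z": 4,"spin": 0},{"x": 0,"y": 0,"z": 0,"spin": 0},{"x": 0,"y": 0,"z": 0,"spin": 0}]'

```text
time: 6.1
position: [0.6559, -0.0161, 0.0199]
tool_rot: [0.901, -0.434, 0.017, 0.001]
ft_force: [1.2, -0.2, -0.1]
grip_width: 0.0654
```

```bash
python3 plan.py 0.654 -0.0155 0.016 -51.5 1
```

```text
zax [ 0.029  -0.0162 -0.9994] now [ 0.6559 -0.0161  0.0199] yaw -51.48 tilt 1.91 t 6.1 grip 0.0654
[{"x": -1.6, "y": 1.1, "z": 3.9, "spin": 0.0}]
```

Run:
```python
from h import *
for i in range(3):
    T,o=tool(); print(np.round(T[:3,3],4),np.round(T[:3,2],4),np.round(o['q'],4)); cams.camera('wrist')
```

```text
[ 0.6559 -0.0161  0.0199] [ 0.029  -0.0162 -0.9994] [-0.1895  0.8184  1.504  -0.0148  0.7877  2.2899]
[ 0.6557 -0.0159  0.0199] [ 0.0286 -0.0161 -0.9995] [-0.1894  0.8183  1.5043 -0.0147  0.788   2.2898]
[ 0.6556 -0.016   0.0197] [ 0.0283 -0.0161 -0.9995] [-0.1895  0.8187  1.5043 -0.0147  0.7879  2.2899]
```

>>> play_rows --commands '[{"x": -2,"y": 1,"z": 4,"spin": 0}]'

```text
time: 6.35
position: [0.6546, -0.0153, 0.0163]
tool_rot: [0.901, -0.434, 0.017, 0.001]
ft_force: [1.1, 1.0, 0.4]
grip_width: 0.0655
```

Run:
```python
from h import *
for i in range(4):
    T,o=tool(); print(np.round(T[:3,3],4),np.round(T[:3,2],4),np.round(o['q'],4)); cams.camera('wrist')
```

```text
[ 0.6546 -0.0153  0.0163] [ 0.0306 -0.0165 -0.9994] [-0.1888  0.8223  1.5096 -0.015   0.7766  2.2909]
[ 0.6533 -0.0149  0.0153] [ 0.028  -0.016  -0.9995] [-0.1886  0.8234  1.5112 -0.0149  0.7766  2.291 ]
[ 0.653  -0.0149  0.0151] [ 0.0271 -0.0158 -0.9995] [-0.1886  0.8236  1.5113 -0.0149  0.7772  2.291 ]
[ 0.6532 -0.0149  0.0151] [ 0.0272 -0.0159 -0.9995] [-0.1886  0.8236  1.5111 -0.0149  0.7773  2.2909]
```

>>> play_rows --commands '[{"x": 0,"y": 0,"z": 0,"spin": 0}]' --grip 0 --newtons 30

```text
time: 6.65
position: [0.6534, -0.015, 0.0151]
tool_rot: [0.901, -0.434, 0.016, 0.001]
ft_force: [0.9, -0.1, 0.3]
grip_width: 0.0624
```

```bash
cat > st.py <<'E'
import sys
from h import *
n=int(sys.argv[1]) if len(sys.argv)>1 else 6
for i in range(n): cams.camera('wrist')
T,o=tool(); print('t',round(o['time'],2),np.round(T[:3,3],4),'z',np.round(T[:3,2],4),'yaw',round(np.degrees(np.arctan2(T[1,0],T[0,0])),2),'grip',round(o['grip_width'],4),'F',np.round(o['ft_force'],1))
E
python3 st.py 10
```

```text
t 7.15 [ 0.6531 -0.0151  0.0152] z [ 0.027  -0.0161 -0.9995] yaw -51.47 grip 0.0387 F [-0.3 -0.5  0.3]
```

>>> play_rows --commands '[{"x": 0,"y": 0,"z": -15,"spin": 0},{"x": 0,"y": 0,"z": -25,"spin": 0},{"x": 0,"y": 0,"z": -25,"spin": 0}]'

```text
time: 7.45
position: [0.6465, -0.0129, 0.0771]
tool_rot: [0.901, -0.434, 0.009, 0.003]
ft_force: [0.7, 1.0, -3.7]
grip_width: 0.0391
```

```bash
python3 st.py 4;  python3 plan.py 0.509 -0.0155 0.075 -51.5
```

```text
t 7.65 [ 0.6476 -0.0132  0.0772] z [ 0.0171 -0.0136 -0.9998] yaw -51.49 grip 0.0391 F [-0.5  0.3 -4.1]
zax [ 0.0171 -0.0136 -0.9998] now [ 0.6476 -0.0132  0.0772] yaw -51.49 tilt 1.25 t 7.65 grip 0.0391
[{"x": -21.0, "y": 27.0, "z": 1.0, "spin": 0.0}, {"x": -21.0, "y": 28.0, "z": 0.0, "spin": 0.0}, {"x": -21.0, "y": 27.0, "z": 1.0, "spin": 0.0}, {"x": -21.5, "y": 27.9, "z": 0.2, "spin": 0.0}]
```

>>> play_rows --commands '[{"x": -17,"y": 22,"z": 0,"spin": 0},{"x": -21,"y": 28,"z": 0,"spin": 0},{"x": -21,"y": 27,"z": 1,"spin": 0},{"x": -21,"y": 27,"z": 0,"spin": 0}]'

```text
time: 8.05
position: [0.5162, -0.0156, 0.0693]
tool_rot: [0.901, -0.434, 0.012, 0.002]
ft_force: [-0.4, 0.3, -3.1]
grip_width: 0.0392
```

```bash
python3 st.py 4;  python3 plan.py 0.509 -0.0155 0.03 -51.5
```

```text
t 8.25 [ 0.517  -0.0156  0.0696] z [ 0.02   -0.0135 -0.9997] yaw -51.48 grip 0.039 F [ 1.4 -0.1 -3.5]
zax [ 0.02   -0.0135 -0.9997] now [ 0.517  -0.0156  0.0696] yaw -51.48 tilt 1.38 t 8.25 grip 0.039
[{"x": -5.1, "y": 6.2, "z": 39.6, "spin": 0.0}]
```

```bash
python3 - <<'E'
s=open('plan.py').read()
s=s.replace("    rows=[]","    rows=[]; Rm=T[:3,:3].copy()")
s=s.replace("t=np.array([np.cos(a)*s[0]+np.sin(a)*s[1],np.sin(a)*s[0]-np.cos(a)*s[1],-s[2]])","t=Rm.T@s",1)
s=s.replace("P=P+np.array([np.cos(a)*t[0]+np.sin(a)*t[1],np.sin(a)*t[0]-np.cos(a)*t[1],-t[2]]); a-=sp","P=P+Rm@t; Rm=Rm@R.from_euler('z',sp).as_matrix()")
open('plan.py','w').write(s)
E
python3 plan.py 0.509 -0.0155 0.026 -51.5 2
```

```text
zax [ 0.02   -0.0135 -0.9997] now [ 0.517  -0.0156  0.0696] yaw -51.48 tilt 1.38 t 8.25 grip 0.039
[{"x": -3.0, "y": 3.0, "z": 22.0, "spin": 0.0}, {"x": -3.1, "y": 3.5, "z": 21.4, "spin": 0.0}]
```

>>> play_rows --commands '[{"x": -4,"y": 4,"z": 22,"spin": 0},{"x": -4,"y": 4,"z": 18,"spin": 0}]'

```text
time: 8.45
position: [0.5135, -0.0164, 0.0302]
tool_rot: [0.901, -0.434, 0.018, 0.0]
ft_force: [-0.4, -0.0, -3.6]
grip_width: 0.039
```

```bash
python3 st.py 5;  python3 plan.py 0.508 -0.0155 0.02 -51.5 1
```

```text
t 8.7 [ 0.5136 -0.0165  0.0312] z [ 0.0327 -0.0165 -0.9993] yaw -51.49 grip 0.0394 F [ 0.4  0.8 -4.1]
zax [ 0.0327 -0.0165 -0.9993] now [ 0.5136 -0.0165  0.0312] yaw -51.49 tilt 2.1 t 8.7 grip 0.0394
[{"x": -4.6, "y": 4.0, "z": 11.0, "spin": 0.0}]
```

>>> play_rows --commands '[{"x": -4,"y": 3,"z": 5,"spin": 0},{"x": -2,"y": 1,"z": 4,"spin": 0}]'

```text
time: 8.9
position: [0.5097, -0.0149, 0.0232]
tool_rot: [0.901, -0.434, 0.021, -0.0]
ft_force: [0.5, 0.2, -4.0]
grip_width: 0.0395
```

```bash
python3 st.py 5;  python3 plan.py 0.508 -0.0155 0.02 -51.5 1
```

```text
t 9.15 [ 0.51   -0.015   0.0232] z [ 0.0386 -0.018  -0.9991] yaw -51.49 grip 0.0394 F [ 0.2 -0.5 -4. ]
zax [ 0.0386 -0.018  -0.9991] now [ 0.51   -0.015   0.0232] yaw -51.49 tilt 2.44 t 9.15 grip 0.0394
[{"x": -1.0, "y": 1.9, "z": 3.1, "spin": 0.0}]
```

>>> play_rows --commands '[{"x": -1,"y": 1,"z": 3,"spin": 0}]'

```text
time: 9.25
position: [0.5095, -0.0151, 0.0205]
tool_rot: [0.901, -0.434, 0.022, -0.0]
ft_force: [0.2, 0.1, -4.3]
grip_width: 0.0393
```

```bash
python3 st.py 4
```

```text
t 9.45 [ 0.5086 -0.0149  0.02  ] z [ 0.0384 -0.0179 -0.9991] yaw -51.49 grip 0.0391 F [-0.4 -1.2 -3.7]
```

>>> play_rows --commands '[{"x": 0,"y": 0,"z": 1.5,"spin": 0}]'

```text
time: 9.55
position: [0.509, -0.0151, 0.0191]
tool_rot: [0.901, -0.434, 0.022, -0.0]
ft_force: [-3.4, 1.2, 17.8]
grip_width: 0.0393
```

```bash
python3 st.py 4
```

```text
t 9.75 [ 0.5089 -0.0151  0.0192] z [ 0.0393 -0.0182 -0.9991] yaw -51.49 grip 0.0391 F [-1.5 -0.3  4.1]
```

>>> play_rows --commands '[{"x": 0,"y": 0,"z": -0.2,"spin": 0}]' --grip 0.7

```text
time: 9.85
position: [0.5093, -0.0151, 0.0197]
tool_rot: [0.901, -0.434, 0.022, -0.0]
ft_force: [0.1, -0.2, -0.4]
grip_width: 0.0424
```

```bash
python3 st.py 8
```

```text
t 10.25 [ 0.509  -0.0151  0.0193] z [ 0.0393 -0.0182 -0.9991] yaw -51.49 grip 0.0602 F [-0.6 -0.2  0.8]
```

>>> play_rows --commands '[{"x": 0,"y": 0,"z": -15,"spin": 0},{"x": 0,"y": 0,"z": -30,"spin": 0},{"x": 0,"y": 0,"z": -30,"spin": 0}]'

```text
time: 10.55
position: [0.5031, -0.0132, 0.092]
tool_rot: [0.901, -0.434, 0.016, 0.001]
ft_force: [-0.3, 0.1, -0.6]
grip_width: 0.0609
```

```bash
python3 st.py 3; python3 plan.py 0.603 -0.208 0.10 -51.5
```

```text
t 10.7 [ 0.505  -0.0136  0.0933] z [ 0.0353 -0.0172 -0.9992] yaw -51.5 grip 0.0609 F [ 0.8  0.5 -0.9]
zax [ 0.0353 -0.0172 -0.9992] now [ 0.505  -0.0136  0.0933] yaw -51.5 tilt 2.25 t 10.7 grip 0.0609
[{"x": 43.0, "y": 9.0, "z": 0.0, "spin": 0.0}, {"x": 43.0, "y": 9.0, "z": 0.0, "spin": 0.0}, {"x": 42.0, "y": 9.0, "z": 0.0, "spin": 0.0}, {"x": 43.0, "y": 9.0, "z": 0.0, "spin": 0.0}, {"x": 42.3, "y": 8.4, "z": 0.1, "spin": 0.0}]
```

>>> play_rows --commands '[{"x": 43,"y": 9,"z": 0,"spin": 0},{"x": 43,"y": 9,"z": 0,"spin": 0},{"x": 42,"y": 9,"z": 0,"spin": 0},{"x": 43,"y": 9,"z": 0,"spin": 0},{"x": 35,"y": 8,"z": 0,"spin": 0}]'

```text
time: 11.2
position: [0.5947, -0.2008, 0.0921]
tool_rot: [0.902, -0.431, 0.011, 0.0]
ft_force: [0.2, 0.0, -1.0]
grip_width: 0.0607
```

```bash
python3 st.py 3; python3 wl.py w4|grep -E 'small|pan|bottle|FIT'; python3 plan.py 0.603 -0.208 0.055 -51.5
```

```text
t 11.35 [ 0.5947 -0.2011  0.092 ] z [ 0.0208 -0.0103 -0.9997] yaw -51.16 grip 0.0611 F [-0.7  0.4 -0.7]
weight_small 0.91 [322. 206.] 1315 [ 0.6027 -0.2081  0.024 ]
round_pan 0.71 [538.  79.] 13365 [ 0.5212 -0.4252  0.01  ]
FITS
weight_small0 [ 0.6025 -0.2079] cost 0.06
round_pan0 [ 0.5148 -0.4333] cost 0.025
zax [ 0.021  -0.0102 -0.9997] now [ 0.5941 -0.1978  0.0938] yaw -50.92 tilt 1.34 t 11.8 grip 0.0612
[{"x": 12.7, "y": -0.1, "z": 39.1, "spin": 0.01}]
```

View pics/w4.png

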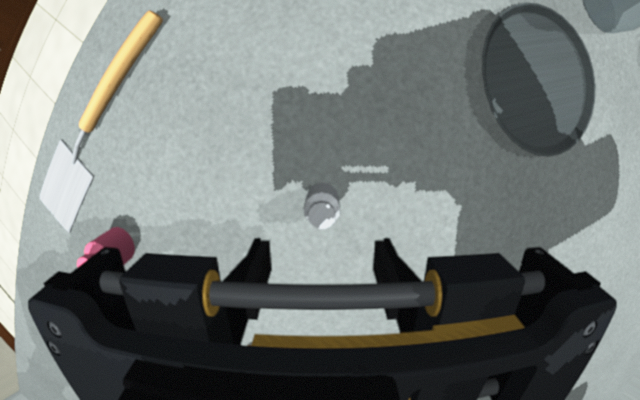

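The w4 picture shows the small weight at (322,208), centred between the jaws.

>>> play_rows --commands '[{"x": 13,"y": 0,"z": 39,"spin": 0.01}]'

```text
time: 11.9
position: [0.6063, -0.2087, 0.0598]
tool_rot: [0.901, -0.434, 0.017, 0.0]
ft_force: [0.2, -1.4, -0.5]
grip_width: 0.0614
```

```bash
python3 st.py 5; python3 plan.py 0.6025 -0.208 0.014 -51.5 1
```

```text
t 12.15 [ 0.603  -0.2079  0.0556] z [ 0.0208 -0.0099 -0.9997] yaw -51.47 grip 0.0608 F [0.3 0.2 0.3]
zax [ 0.0208 -0.0099 -0.9997] now [ 0.603  -0.2079  0.0556] yaw -51.47 tilt 1.32 t 12.15 grip 0.0608
[{"x": -1.1, "y": 0.9, "z": 41.5, "spin": 0.001}]
```

Single rows with a settle between them hit the target and add no tilt, so I'll use that for descents.

>>> play_rows --commands '[{"x": -1,"y": 1,"z": 41.5,"spin": 0}]'

```text
time: 12.25
position: [0.6082, -0.2109, 0.0206]
tool_rot: [0.901, -0.434, 0.02, 0.0]
ft_force: [1.3, -0.5, 0.1]
grip_width: 0.0611
```

```bash
python3 st.py 5
```

```text
t 12.5 [ 0.6032 -0.2084  0.0159] z [ 0.0227 -0.011  -0.9997] yaw -51.46 grip 0.0607 F [ 0.4 -0.7 -0.7]
```

>>> play_rows --commands '[{"x": 0,"y": 0,"z": 0,"spin": 0}]' --grip 0 --newtons 25

```text
time: 12.6
position: [0.6043, -0.2089, 0.0182]
tool_rot: [0.901, -0.434, 0.014, 0.0]
ft_force: [0.1, 0.7, 0.1]
grip_width: 0.0576
```

```bash
python3 st.py 14
```

```text
t 13.3 [ 0.6031 -0.2085  0.0162] z [ 0.0224 -0.0111 -0.9997] yaw -51.45 grip 0.0271 F [-1.7 -0.5  3.5]
```

>>> play_rows --commands '[{"x": 0,"y": 0,"z": -15,"spin": 0},{"x": 0,"y": 0,"z": -30,"spin": 0},{"x": 0,"y": 0,"z": -35,"spin": 0}]'

```text
time: 13.6
position: [0.5969, -0.2049, 0.0923]
tool_rot: [0.901, -0.434, 0.005, -0.001]
ft_force: [0.9, -0.4, -2.3]
grip_width: 0.0271
```

```bash
python3 st.py 3; python3 plan.py 0.469 0.0335 0.105 -51.5
```

```text
t 13.75 [ 0.6    -0.2065  0.0954] z [ 0.0183 -0.0078 -0.9998] yaw -51.49 grip 0.027 F [ 0.2 -0.7 -2.2]
zax [ 0.0183 -0.0078 -0.9998] now [ 0.6    -0.2065  0.0954] yaw -51.49 tilt 1.14 t 13.75 grip 0.027
[{"x": -38.0, "y": -7.0, "z": -2.0, "spin": 0.0}, {"x": -39.0, "y": -7.0, "z": -2.0, "spin": 0.0}, {"x": -38.0, "y": -7.0, "z": -2.0, "spin": 0.0}, {"x": -39.0, "y": -7.0, "z": -2.0, "spin": 0.0}, {"x": -38.0, "y": -6.0, "z": -2.0, "spin": 0.0}, {"x": -39.0, "y": -7.0, "z": -2.0, "spin": 0.0}, {"x": -38.1, "y": -6.1, "z": -1.9, "spin": 0.0}]
```

>>> play_rows --commands '[{"x": -38,"y": -7,"z": -6,"spin": 0},{"x": -39,"y": -7,"z": -5,"spin": 0},{"x": -38,"y": -7,"z": -4,"spin": 0},{"x": -39,"y": -7,"z": -3,"spin": 0},{"x": -38,"y": -6,"z": -3,"spin": 0},{"x": -39,"y": -7,"z": -2,"spin": 0},{"x": -30,"y": -6,"z": -2,"spin": 0}]'

```text
time: 14.45
position: [0.4672, 0.032, 0.1099]
tool_rot: [0.899, -0.439, 0.006, 0.0]
ft_force: [0.7, 0.2, -2.1]
grip_width: 0.0271
```

```bash
python3 st.py 4; python3 plan.py 0.469 0.0335 0.06 -51.5 1;python3 plan.py 0.469 0.0335 0.06 -51.5
```

```text
t 14.65 [0.4698 0.0305 0.1104] z [ 0.014  -0.0069 -0.9999] yaw -51.94 grip 0.0268 F [ 1.2 -0.2 -1.1]
zax [ 0.014  -0.0069 -0.9999] now [0.4698 0.0305 0.1104] yaw -51.94 tilt 0.89 t 14.65 grip 0.0268
[{"x": -3.5, "y": -0.8, "z": 50.3, "spin": -0.008}]
zax [ 0.014  -0.0069 -0.9999] now [0.4698 0.0305 0.1104] yaw -51.94 tilt 0.89 t 14.65 grip 0.0268
[{"x": -2.0, "y": -0.0, "z": 25.0, "spin": -0.004}, {"x": -1.5, "y": -0.8, "z": 25.3, "spin": -0.004}]
```

>>> play_rows --commands '[{"x": -3.5,"y": -1,"z": 48,"spin": -0.008}]'

```text
time: 14.75
position: [0.4763, 0.0319, 0.0658]
tool_rot: [0.901, -0.434, 0.016, -0.002]
ft_force: [2.4, -0.4, -3.1]
grip_width: 0.027
```

```bash
python3 st.py 5; python3 plan.py 0.469 0.0335 0.026 -51.5 1
```

```text
t 15.0 [0.47   0.0327 0.0628] z [ 0.0148 -0.0071 -0.9999] yaw -51.55 grip 0.0267 F [ 0.2 -0.5 -1.8]
zax [ 0.0148 -0.0071 -0.9999] now [0.47   0.0327 0.0628] yaw -51.55 tilt 0.94 t 15.0 grip 0.0267
[{"x": -1.8, "y": 0.6, "z": 36.8, "spin": -0.001}]
```

>>> play_rows --commands '[{"x": -2,"y": 0.5,"z": 28,"spin": 0}]'

```text
time: 15.1
position: [0.4737, 0.0324, 0.0388]
tool_rot: [0.9, -0.435, 0.014, -0.002]
ft_force: [0.6, -0.0, -2.6]
grip_width: 0.0271
```

```bash
python3 st.py 5; python3 plan.py 0.469 0.0335 0.022 -51.5 1
```

```text
t 15.35 [0.4701 0.0333 0.0368] z [ 0.0184 -0.0077 -0.9998] yaw -51.57 grip 0.0272 F [-0.5  0.7 -1.6]
zax [ 0.0184 -0.0077 -0.9998] now [0.4701 0.0333 0.0368] yaw -51.57 tilt 1.14 t 15.35 grip 0.0272
[{"x": -1.0, "y": 0.9, "z": 14.7, "spin": -0.001}]
```

>>> play_rows --commands '[{"x": -1,"y": 1,"z": 14.5,"spin": 0}]'

```text
time: 15.45
position: [0.4716, 0.0329, 0.0251]
tool_rot: [0.9, -0.435, 0.014, -0.002]
ft_force: [0.6, -0.0, -2.8]
grip_width: 0.0269
```

```bash
python3 st.py 5; python3 plan.py 0.469 0.0335 0.020 -51.5 1
```

```text
t 15.7 [0.4696 0.0333 0.0234] z [ 0.0203 -0.008  -0.9998] yaw -51.58 grip 0.0275 F [ 0.1 -0.1 -2.1]
zax [ 0.0203 -0.008  -0.9998] now [0.4696 0.0333 0.0234] yaw -51.58 tilt 1.25 t 15.7 grip 0.0275
[{"x": -0.6, "y": 0.4, "z": 3.4, "spin": -0.001}]
```

>>> play_rows --commands '[{"x": -0.5,"y": 0.5,"z": 2.5,"spin": 0}]'

```text
time: 15.8
position: [0.4698, 0.0332, 0.0218]
tool_rot: [0.9, -0.435, 0.012, -0.001]
ft_force: [-0.1, 0.3, -1.8]
grip_width: 0.0272
```

```bash
python3 st.py 4
```

```text
t 16.0 [0.469  0.0333 0.0211] z [ 0.0205 -0.0081 -0.9998] yaw -51.57 grip 0.0272 F [ 0.2 -1.  -2.2]
```

>>> play_rows --commands '[{"x": 0,"y": 0,"z": 1,"spin": 0}]'

```text
time: 16.1
position: [0.4691, 0.0333, 0.0202]
tool_rot: [0.9, -0.435, 0.011, -0.001]
ft_force: [0.3, 0.9, 1.9]
grip_width: 0.0268
```

```bash
python3 st.py 4
```

```text
t 16.3 [0.4691 0.0334 0.0201] z [ 0.0206 -0.008  -0.9998] yaw -51.58 grip 0.027 F [-0.3  0.4  1. ]
```

Contact, F_z has gone from −2 to +1. I'll release.

>>> play_rows --commands '[{"x": 0,"y": 0,"z": 0,"spin": 0}]' --grip 0.65

```text
time: 16.4
position: [0.4692, 0.0334, 0.0202]
tool_rot: [0.9, -0.435, 0.011, -0.001]
ft_force: [-0.3, -0.7, 0.5]
grip_width: 0.0304
```

```bash
python3 st.py 9
```

```text
t 16.85 [0.4691 0.0334 0.0201] z [ 0.0207 -0.0081 -0.9998] yaw -51.58 grip 0.0554 F [-0.1 -0.4 -0.1]
```

>>> play_rows --commands '[{"x": 0,"y": 0,"z": -15,"spin": 0},{"x": 0,"y": 0,"z": -30,"spin": 0},{"x": 0,"y": 0,"z": -40,"spin": 0},{"x": 0,"y": 0,"z": -45,"spin": 0}]'

```text
time: 17.25
position: [0.4623, 0.0347, 0.1483]
tool_rot: [0.9, -0.435, 0.003, 0.001]
ft_force: [0.2, -0.2, -0.3]
grip_width: 0.0568
```

```bash
python3 st.py 3; python3 wl.py w5|sed -n '/FIT/,$p'; python3 plan.py 0.6325 0.2155 0.12 -51.5
```

```text
t 17.4 [0.4655 0.0343 0.1504] z [ 0.0154 -0.0072 -0.9999] yaw -51.6 grip 0.0562 F [ 0.5 -0.3 -0.9]
FITS
weight_large0 [ 0.7412 -0.0341] cost 1.794
weight_large1 [ 0.5103 -0.0149] cost 0.042
weight_large2 [0.7181 0.0516] cost 0.041
weight_small0 [0.4684 0.0356] cost 0.051
weight_small1 [ 0.423  -0.2403] cost 0.401
tin_wide0 [0.6326 0.2152] cost 0.069
bottle0 [ 0.4208 -0.2429] cost 0.05
bottle1 [0.4738 0.0276] cost 0.802
weight_case0 [4.91400e-01 4.00000e-03 1.28869e+02] cost 0.354
round_pan0 [0.6751 0.2091] cost 0.948
square_tray0 [ 0.3689  0.2303 12.7305] cost 1.208
zax [ 0.0061 -0.0057 -1.    ] now [0.463  0.0346 0.1469] yaw -51.61 tilt 0.48 t 17.85 grip 0.0563
[{"x": -6.0, "y": -41.0, "z": 4.0, "spin": -0.0}, {"x": -6.0, "y": -41.0, "z": 5.0, "spin": -0.0}, {"x": -6.0, "y": -41.0, "z": 4.0, "spin": -0.0}, {"x": -6.0, "y": -41.0, "z": 5.0, "spin": -0.0}, {"x": -6.0, "y": -41.0, "z": 4.0, "spin": -0.0}, {"x": -6.7, "y": -40.1, "z": 4.9, "spin": -0.0}]
```

View pics/w5.png

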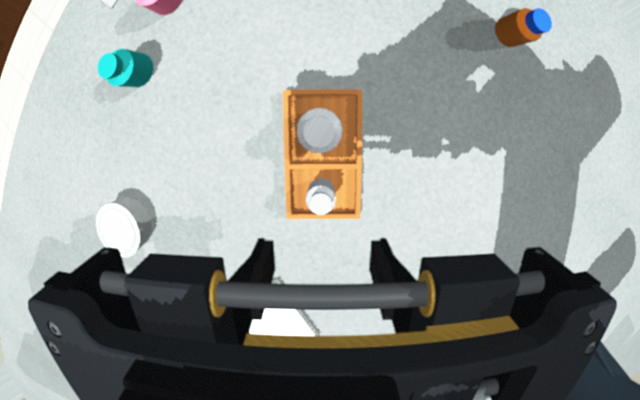

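The w5 picture shows the large weight at (320,130) in the longer bay and the small one at (321,195) in the shorter, both upright. Next is the wide tin.

```bash
python3 plan.py 0.6325 0.2155 0.11 -40
```

```text
zax [ 0.0061 -0.0057 -1.    ] now [0.463  0.0346 0.1469] yaw -51.61 tilt 0.48 t 17.85 grip 0.0563
[{"x": -6.0, "y": -41.0, "z": 6.0, "spin": -0.034}, {"x": -5.0, "y": -41.0, "z": 6.0, "spin": -0.034}, {"x": -3.0, "y": -41.0, "z": 6.0, "spin": -0.034}, {"x": -2.0, "y": -41.0, "z": 6.0, "spin": -0.034}, {"x": -1.0, "y": -41.0, "z": 6.0, "spin": -0.034}, {"x": 1.2, "y": -41.9, "z": 6.9, "spin": -0.034}]
```

>>> play_rows --commands '[{"x": -6,"y": -41,"z": 4,"spin": -0.034},{"x": -5,"y": -41,"z": 4,"spin": -0.034},{"x": -3,"y": -41,"z": 4,"spin": -0.034},{"x": -2,"y": -41,"z": 4,"spin": -0.034},{"x": -1,"y": -41,"z": 4,"spin": -0.034},{"x": 0,"y": -35,"z": 4,"spin": -0.034}]' --grip 1

```text
time: 18.45
position: [0.6274, 0.214, 0.1168]
tool_rot: [0.94, -0.341, -0.001, 0.004]
ft_force: [0.4, 0.3, -0.4]
grip_width: 0.0863
```

```bash
python3 st.py 4; python3 wl.py w6|sed -n '/FIT/,$p'|grep -E 'tin|tray'; python3 plan.py 0.6325 0.2155 0.06 -40
```

```text
t 18.65 [0.6254 0.2126 0.1164] z [-0.0074 -0.0078 -0.9999] yaw -39.93 grip 0.0871 F [ 0.4 -0.  -0.7]
tin_wide0 [0.6315 0.2147] cost 0.022
square_tray0 [  0.5372   0.3265 -16.5521] cost 1.0
zax [-0.0047 -0.007  -1.    ] now [0.6261 0.2117 0.1182] yaw -40.04 tilt 0.48 t 19.1 grip 0.0869
[{"x": 1.0, "y": -4.0, "z": 29.0, "spin": -0.0}, {"x": 1.4, "y": -3.5, "z": 29.1, "spin": -0.0}]
```

View pics/w6.png

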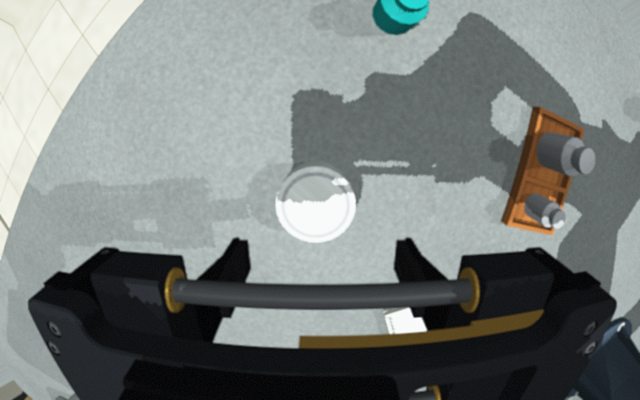

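>>> play_rows --commands '[{"x": 2,"y": -6,"z": 49,"spin": 0}]'

```text
time: 19.2
position: [0.6373, 0.2154, 0.0759]
tool_rot: [0.939, -0.343, 0.006, 0.0]
ft_force: [0.7, -0.4, 0.7]
grip_width: 0.0866
```

```bash
python3 st.py 6; python3 plan.py 0.632 0.215 0.007 -40 1
```

```text
t 19.5 [0.6323 0.2148 0.0711] z [-0.0017 -0.0066 -1.    ] yaw -40.04 grip 0.0869 F [-0.2 -0.9  0.6]
zax [-0.0017 -0.0066 -1.    ] now [0.6323 0.2148 0.0711] yaw -40.04 tilt 0.39 t 19.5 grip 0.0869
[{"x": -0.6, "y": -0.3, "z": 64.1, "spin": -0.001}]
```

>>> play_rows --commands '[{"x": 0,"y": 0,"z": 33,"spin": 0}]'

```text
time: 19.6
position: [0.6382, 0.2157, 0.0451]
tool_rot: [0.94, -0.342, 0.007, -0.0]
ft_force: [0.7, -0.1, 0.3]
grip_width: 0.0871
```

```bash
python3 st.py 5; python3 plan.py 0.632 0.215 0.007 -40 1
```

```text
t 19.85 [0.6333 0.2148 0.0403] z [ 0.0011 -0.0061 -1.    ] yaw -40.03 grip 0.0866 F [ 0.3 -0.4 -0.4]
zax [ 0.0011 -0.0061 -1.    ] now [0.6333 0.2148 0.0403] yaw -40.03 tilt 0.36 t 19.85 grip 0.0866
[{"x": -1.3, "y": 0.5, "z": 33.3, "spin": -0.001}]
```

>>> play_rows --commands '[{"x": -1.5,"y": 0.5,"z": 33,"spin": 0}]'

```text
time: 19.95
position: [0.6377, 0.2162, 0.0136]
tool_rot: [0.94, -0.342, 0.008, -0.001]
ft_force: [0.6, -0.3, 0.7]
grip_width: 0.0867
```

```bash
python3 st.py 5
```

```text
t 20.2 [0.6327 0.2153 0.0089] z [ 0.003  -0.0058 -1.    ] yaw -40.03 grip 0.0871 F [ 0.5 -0.4  0.2]
```

>>> play_rows --commands '[{"x": 0,"y": 0,"z": 0,"spin": 0}]' --grip 0 --newtons 20

```text
time: 20.3
position: [0.6337, 0.2155, 0.0104]
tool_rot: [0.94, -0.342, 0.003, 0.002]
ft_force: [0.5, 0.3, 0.3]
grip_width: 0.0839
```

```bash
python3 st.py 10; python3 wl.py w6b|sed -n '/FIT/,$p'|grep -E 'tin|tray'
```

```text
t 20.8 [0.6328 0.2152 0.0094] z [ 0.0031 -0.0061 -1.    ] yaw -40.02 grip 0.0657 F [-1.1 -1.3  5.6]
tin_wide0 [0.6326 0.2163] cost 0.322
```

>>> play_rows --commands '[{"x": 0,"y": 0,"z": -10,"spin": 0},{"x": 0,"y": 0,"z": -30,"spin": 0},{"x": 0,"y": 0,"z": -45,"spin": 0},{"x": 0,"y": 0,"z": -45,"spin": 0}]'

```text
time: 21.65
position: [0.6262, 0.2153, 0.1336]
tool_rot: [0.939, -0.343, -0.007, 0.007]
ft_force: [0.7, 0.7, -1.1]
grip_width: 0.0655
```

```bash
python3 st.py 3; python3 plan.py 0.515 -0.433 0.15 -50
```

```text
t 21.8 [0.6299 0.216  0.1373] z [-0.0058 -0.0063 -1.    ] yaw -40.07 grip 0.0656 F [ 0.6 -0.1 -2.6]
zax [-0.0058 -0.0063 -1.    ] now [0.6299 0.216  0.1373] yaw -40.07 tilt 0.49 t 21.8 grip 0.0656
[{"x": 22.0, "y": 38.0, "z": -1.0, "spin": 0.012}, {"x": 22.0, "y": 38.0, "z": -0.0, "spin": 0.012}, {"x": 23.0, "y": 37.0, "z": -1.0, "spin": 0.012}, {"x": 23.0, "y": 37.0, "z": -0.0, "spin": 0.012}, {"x": 24.0, "y": 37.0, "z": -1.0, "spin": 0.012}, {"x": 24.0, "y": 37.0, "z": -0.0, "spin": 0.012}, {"x": 25.0, "y": 36.0, "z": -1.0, "spin": 0.012}, {"x": 25.0, "y": 36.0, "z": -0.0, "spin": 0.012}]
[{"x": 26.0, "y": 36.0, "z": -1.0, "spin": 0.012}, {"x": 26.0, "y": 36.0, "z": -0.0, "spin": 0.012}, {"x": 26.0, "y": 35.0, "z": -1.0, "spin": 0.012}, {"x": 27.0, "y": 35.0, "z": -0.0, "spin": 0.012}, {"x": 27.0, "y": 34.0, "z": -1.0, "spin": 0.012}, {"x": 28.0, "y": 34.0, "z": -0.0, "spin": 0.012}, {"x": 28.0, "y": 34.3, "z": -0.9, "spin": 0.012}]
```

>>> play_rows --commands '[{"x": 18,"y": 30,"z": -2,"spin": 0.012},{"x": 22,"y": 38,"z": -2,"spin": 0.012},{"x": 23,"y": 37,"z": -2,"spin": 0.012},{"x": 23,"y": 37,"z": -2,"spin": 0.012},{"x": 24,"y": 37,"z": -2,"spin": 0.012},{"x": 24,"y": 37,"z": -2,"spin": 0.012},{"x": 25,"y": 36,"z": -2,"spin": 0.012},{"x": 25,"y": 36,"z": -2,"spin": 0.012}]'

```text
time: 22.6
position: [0.5616, -0.1227, 0.1431]
tool_rot: [0.923, -0.384, -0.012, 0.004]
ft_force: [0.9, -0.7, -1.3]
grip_width: 0.0653
```

```bash
python3 st.py 1; python3 plan.py 0.515 -0.433 0.13 -50
```

```text
t 22.65 [ 0.5612 -0.1304  0.1433] z [-0.0254 -0.0043 -0.9997] yaw -45.37 grip 0.0658 F [-0.1 -5.  -1. ]
zax [-0.0254 -0.0043 -0.9997] now [ 0.5612 -0.1304  0.1433] yaw -45.37 tilt 1.47 t 22.65 grip 0.0658
[{"x": 26.0, "y": 35.0, "z": 2.0, "spin": 0.012}, {"x": 27.0, "y": 35.0, "z": 2.0, "spin": 0.012}, {"x": 27.0, "y": 34.0, "z": 2.0, "spin": 0.012}, {"x": 27.0, "y": 34.0, "z": 2.0, "spin": 0.012}, {"x": 28.0, "y": 34.0, "z": 3.0, "spin": 0.012}, {"x": 28.0, "y": 33.0, "z": 2.0, "spin": 0.012}, {"x": 28.7, "y": 33.4, "z": 2.8, "spin": 0.012}]
```

>>> play_rows --commands '[{"x": 26,"y": 35,"z": 1,"spin": 0.012},{"x": 27,"y": 35,"z": 1,"spin": 0.012},{"x": 27,"y": 34,"z": 1,"spin": 0.012},{"x": 27,"y": 34,"z": 1,"spin": 0.012},{"x": 28,"y": 34,"z": 1,"spin": 0.012},{"x": 26,"y": 31,"z": 1,"spin": 0.012},{"x": 14,"y": 17,"z": 1,"spin": 0.012}]'

```text
time: 23.35
position: [0.5098, -0.4095, 0.1246]
tool_rot: [0.904, -0.426, -0.021, 0.003]
ft_force: [0.2, 1.2, -0.9]
grip_width: 0.066
```

```bash
python3 st.py 5; python3 wl.py w7|sed -n '/FIT/,$p'|grep -E 'pan|bottle'; python3 plan.py 0.515 -0.433 0.10 -50
```

```text
t 23.6 [ 0.5107 -0.4045  0.1253] z [-0.0417  0.0143 -0.999 ] yaw -50.25 grip 0.0654 F [ 0.7  1.1 -1.4]
bottle0 [ 0.3742 -0.2091] cost 1.0
round_pan0 [ 0.515  -0.4329] cost 0.186
zax [-0.0398  0.011  -0.9991] now [ 0.5113 -0.4063  0.1266] yaw -50.24 tilt 2.37 t 24.05 grip 0.0657
[{"x": 23.8, "y": 13.6, "z": 26.1, "spin": -0.004}]
```

View pics/w7.png

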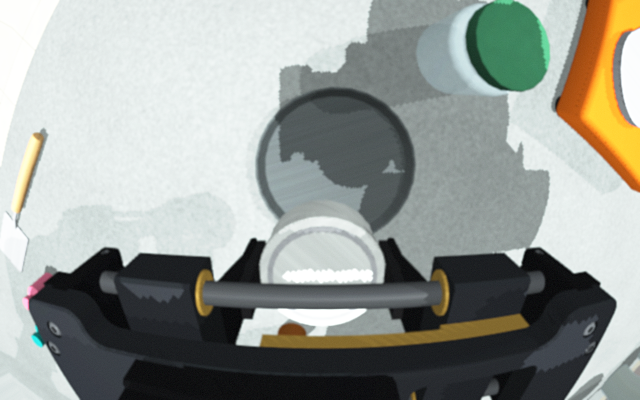

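>>> play_rows --commands '[{"x": 6,"y": 4,"z": 16,"spin": 0},{"x": 6,"y": 4,"z": 16,"spin": 0},{"x": 6,"y": 3,"z": 16,"spin": 0},{"x": 5,"y": 3,"z": 16,"spin": 0}]'

```text
time: 24.45
position: [0.514, -0.435, 0.0594]
tool_rot: [0.905, -0.424, -0.018, 0.004]
ft_force: [-0.1, 0.7, -1.6]
grip_width: 0.0653
```

```bash
python3 st.py 5; python3 plan.py 0.515 -0.433 0.035 -50
```

```text
t 24.7 [ 0.5142 -0.4344  0.0612] z [-0.0363  0.0073 -0.9993] yaw -50.2 grip 0.0653 F [ 0.3  0.6 -1.9]
zax [-0.0363  0.0073 -0.9993] now [ 0.5142 -0.4344  0.0612] yaw -50.2 tilt 2.12 t 24.7 grip 0.0653
[{"x": 0.2, "y": -2.1, "z": 26.1, "spin": -0.003}]
```

>>> play_rows --commands '[{"x": 0,"y": 0,"z": 2,"spin": 0},{"x": 0,"y": 0,"z": 2,"spin": 0},{"x": 0,"y": 0,"z": 2,"spin": 0},{"x": 0,"y": 0,"z": 2,"spin": 0},{"x": 0,"y": 0,"z": 2,"spin": 0},{"x": 0,"y": 0,"z": 2,"spin": 0},{"x": 0,"y": 0,"z": 2,"spin": 0},{"x": 0,"y": 0,"z": 2,"spin": 0}]'

```text
time: 25.5
position: [0.5155, -0.4349, 0.0478]
tool_rot: [0.906, -0.423, -0.015, 0.006]
ft_force: [0.2, -0.5, -2.2]
grip_width: 0.0657
```

```bash
python3 st.py 5; python3 plan.py 0.515 -0.433 0.035 -50
```

```text
t 25.75 [ 0.5155 -0.435   0.048 ] z [-0.032   0.0025 -0.9995] yaw -50.12 grip 0.0655 F [-0.   0.2 -1.4]
zax [-0.032   0.0025 -0.9995] now [ 0.5155 -0.435   0.048 ] yaw -50.12 tilt 1.84 t 25.75 grip 0.0655
[{"x": -1.6, "y": -1.2, "z": 13.0, "spin": -0.002}]
```

>>> play_rows --commands '[{"x": -1,"y": -1,"z": 2,"spin": 0},{"x": 0,"y": 0,"z": 2,"spin": 0},{"x": 0,"y": 0,"z": 2,"spin": 0},{"x": 0,"y": 0,"z": 2,"spin": 0},{"x": 0,"y": 0,"z": 2,"spin": 0},{"x": 0,"y": 0,"z": 2,"spin": 0},{"x": 0,"y": 0,"z": 2,"spin": 0},{"x": 0,"y": 0,"z": 2,"spin": 0}]'

```text
time: 26.55
position: [0.5154, -0.4337, 0.031]
tool_rot: [0.906, -0.423, -0.015, 0.006]
ft_force: [-1.1, 0.7, -2.1]
grip_width: 0.0653
```

>>> play_rows --commands '[{"x": 0,"y": 0,"z": 1.5,"spin": 0},{"x": 0,"y": 0,"z": 1.5,"spin": 0},{"x": 0,"y": 0,"z": 1.5,"spin": 0},{"x": 0,"y": 0,"z": 1.5,"spin": 0},{"x": 0,"y": 0,"z": 1.5,"spin": 0},{"x": 0,"y": 0,"z": 1.5,"spin": 0},{"x": 0,"y": 0,"z": 1.5,"spin": 0},{"x": 0,"y": 0,"z": 1,"spin": 0}]'

```text
time: 27.35
position: [0.515, -0.4337, 0.0184]
tool_rot: [0.906, -0.423, -0.015, 0.006]
ft_force: [0.3, -0.0, -1.9]
grip_width: 0.0655
```

```bash
python3 st.py 5; python3 plan.py 0.515 -0.433 0.02 -50
```

```text
t 27.6 [ 0.515  -0.4338  0.0186] z [-0.0313  0.0017 -0.9995] yaw -50.12 grip 0.0654 F [ 0.2  0.2 -1.6]
zax [-0.0313  0.0017 -0.9995] now [ 0.515  -0.4338  0.0186] yaw -50.12 tilt 1.8 t 27.6 grip 0.0654
[{"x": -0.7, "y": -0.4, "z": -1.4, "spin": -0.002}]
```

>>> play_rows --commands '[{"x": 0,"y": 0,"z": 2,"spin": 0},{"x": 0,"y": 0,"z": 1.5,"spin": 0}]'

```text
time: 27.8
position: [0.5152, -0.434, 0.0153]
tool_rot: [0.906, -0.423, -0.014, 0.006]
ft_force: [-0.7, 0.7, -2.3]
grip_width: 0.0653
```

```bash
python3 st.py 3
```

```text
t 27.95 [ 0.5151 -0.4339  0.0152] z [-0.0309  0.0013 -0.9995] yaw -50.12 grip 0.0655 F [-0.   0.1 -1.3]
```

>>> play_rows --commands '[{"x": 0,"y": 0,"z": 1,"spin": 0}]'

```text
time: 28.05
position: [0.5152, -0.4341, 0.0143]
tool_rot: [0.906, -0.423, -0.014, 0.006]
ft_force: [-0.3, -0.8, -1.9]
grip_width: 0.0652
```

```bash
python3 st.py 3
```

```text
t 28.2 [ 0.515  -0.4339  0.0141] z [-0.031   0.0014 -0.9995] yaw -50.12 grip 0.0654 F [ 0.3 -0.2 -1.7]
```

>>> play_rows --commands '[{"x": 0,"y": 0,"z": 1,"spin": 0}]'

```text
time: 28.3
position: [0.515, -0.434, 0.0133]
tool_rot: [0.906, -0.423, -0.014, 0.006]
ft_force: [-0.5, 0.6, 2.1]
grip_width: 0.0656
```

```bash
python3 st.py 3
```

```text
t 28.45 [ 0.5151 -0.434   0.0134] z [-0.0309  0.0012 -0.9995] yaw -50.12 grip 0.0651 F [-1.5 -0.6  0.9]
```

>>> play_rows --commands '[{"x": 0,"y": 0,"z": 1,"spin": 0}]'

```text
time: 28.55
position: [0.515, -0.4339, 0.0131]
tool_rot: [0.906, -0.423, -0.014, 0.006]
ft_force: [-2.4, 1.9, 8.0]
grip_width: 0.0655
```

```bash
python3 st.py 3
```

```text
t 28.7 [ 0.515  -0.4339  0.0132] z [-0.0308  0.0011 -0.9995] yaw -50.12 grip 0.0653 F [-2.4  1.6  5.1]
```

>>> play_rows --commands '[{"x": 0,"y": 0,"z": 0.5,"spin": 0},{"x": 0,"y": 0,"z": 0.5,"spin": 0}]' --newtons 3

```text
time: 28.9
position: [0.515, -0.4342, 0.0125]
tool_rot: [0.906, -0.423, -0.014, 0.006]
ft_force: [-0.6, 0.5, 2.0]
grip_width: 0.0659
```

```bash
python3 st.py 3
```

```text
t 29.05 [ 0.5151 -0.4342  0.0124] z [-3.050e-02  5.000e-04 -9.995e-01] yaw -50.11 grip 0.0657 F [-0.6 -0.1  1.9]
```

>>> play_rows --commands '[{"x": 0,"y": 0,"z": 0,"spin": 0}]' --grip 1

```text
time: 29.15
position: [0.5152, -0.4344, 0.0121]
tool_rot: [0.906, -0.423, -0.014, 0.006]
ft_force: [-0.2, 0.6, -0.4]
grip_width: 0.0691
```

```bash
python3 st.py 9
```

```text
t 29.6 [ 0.5151 -0.4342  0.0123] z [-3.060e-02  5.000e-04 -9.995e-01] yaw -50.11 grip 0.0867 F [ 0.1  0.1 -0. ]
```

>>> play_rows --commands '[{"x": -1,"y": 0,"z": -15,"spin": 0},{"x": -1,"y": 0,"z": -20,"spin": 0},{"x": 0,"y": 0,"z": -35,"spin": 0},{"x": 0,"y": 0,"z": -40,"spin": 0}]'

```text
time: 30.0
position: [0.5139, -0.4291, 0.121]
tool_rot: [0.906, -0.423, -0.021, 0.003]
ft_force: [0.7, -0.5, -0.1]
grip_width: 0.0871
```

```bash
python3 st.py 5; python3 wl.py w8|sed -n '/FIT/,$p'
python3 - <<'E'
from h import *; from fit import *
p=cams.camera('wrist'); T=np.load('pics/w8.npz')['T']; r=np.load('pics/w8_reg.npz')
for k in r:
    if 'tin_wide' in k: print(fit(p,r[k],'tin_wide',[.515,-.433],T,z0=.003))
E
python3 plan.py 0.509 0.43 0.15 -10
```

```text
t 30.25 [ 0.5143 -0.4295  0.1207] z [-0.0385  0.0097 -0.9992] yaw -50.13 grip 0.087 F [ 0.1 -0.3 -0.6]
FITS
weight_large0 [0.7437 0.1688] cost 1.0
weight_large1 [0.7427 0.133 ] cost 1.454
tin_wide0 [ 0.515  -0.4323] cost 0.033
bottle0 [ 0.3603 -0.2041] cost 1.0
round_pan0 [ 0.515  -0.4325] cost 0.356
(array([ 0.51554257, -0.43291522]), np.float64(0.027698684483766556))
zax [-0.0392  0.0106 -0.9992] now [ 0.5144 -0.4297  0.1195] yaw -50.13 tilt 2.33 t 30.75 grip 0.0875
[{"x": -33.0, "y": -27.0, "z": -1.0, "spin": -0.035}, {"x": -32.0, "y": -28.0, "z": -1.0, "spin": -0.035}, {"x": -31.0, "y": -30.0, "z": -1.0, "spin": -0.035}, {"x": -30.0, "y": -31.0, "z": -1.0, "spin": -0.035}, {"x": -29.0, "y": -32.0, "z": -1.0, "spin": -0.035}, {"x": -28.0, "y": -33.0, "z": -1.0, "spin": -0.035}, {"x": -27.0, "y": -34.0, "z": -1.0, "spin": -0.035}, {"x": -26.0, "y": -35.0, "z": -1.0, "spin": -0.035}]
[{"x": -24.0, "y": -35.0, "z": -1.0, "spin": -0.035}, {"x": -23.0, "y": -36.0, "z": -1.0, "spin": -0.035}, {"x": -22.0, "y": -37.0, "z": -1.0, "spin": -0.035}, {"x": -21.0, "y": -38.0, "z": -1.0, "spin": -0.035}, {"x": -19.0, "y": -38.0, "z": -1.0, "spin": -0.035}, {"x": -18.0, "y": -39.0, "z": -1.0, "spin": -0.035}, {"x": -16.0, "y": -40.0, "z": -1.0, "spin": -0.035}, {"x": -15.0, "y": -40.0, "z": -1.0, "spin": -0.035}]
[{"x": -14.0, "y": -41.0, "z": -1.0, "spin": -0.035}, {"x": -12.0, "y": -41.0, "z": -1.0, "spin": -0.035}, {"x": -11.0, "y": -42.0, "z": -2.0, "spin": -0.035}, {"x": -9.2, "y": -41.8, "z": -1.2, "spin": -0.035}]
```

View pics/w8.png

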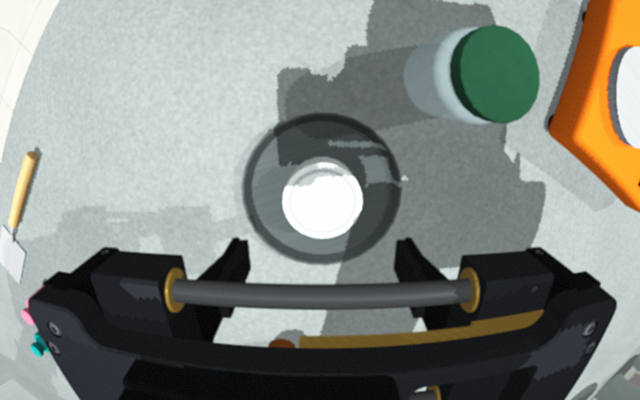

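The w8 picture shows the wide tin flat in the pan at (322,198), fitted at (0.5155, −0.433) and centred. The jar hasn't moved. Fast chained rows build up tilt, so I'll travel in single rows with settles.

>>> play_rows --commands '[{"x": -38,"y": -32,"z": -2,"spin": -0.035}]'

```text
time: 30.85
position: [0.5156, -0.3864, 0.1221]
tool_rot: [0.912, -0.41, -0.017, 0.005]
ft_force: [1.8, 1.0, 1.4]
grip_width: 0.0871
```

```bash
python3 st.py 4
```

```text
t 31.05 [ 0.5147 -0.3788  0.1221] z [-0.0397  0.0108 -0.9992] yaw -48.03 grip 0.0871 F [ 0.4 -1.4 -0.3]
```

>>> play_rows --commands '[{"x": -36,"y": -34,"z": -2,"spin": -0.05}]'

```text
time: 31.15
position: [0.5178, -0.337, 0.125]
tool_rot: [0.922, -0.386, -0.016, 0.005]
ft_force: [1.1, 0.0, 0.0]
grip_width: 0.0871
```

```bash
python3 st.py 4
```

```text
t 31.35 [ 0.5165 -0.3303  0.1248] z [-0.0391  0.0096 -0.9992] yaw -45.11 grip 0.087 F [-0.4  0.2 -0.3]
```

>>> play_rows --commands '[{"x": -34,"y": -36,"z": -2,"spin": -0.05}]'

```text
time: 31.45
position: [0.5205, -0.2883, 0.1278]
tool_rot: [0.932, -0.363, -0.016, 0.005]
ft_force: [1.8, 0.4, 0.8]
grip_width: 0.0872
```

```bash
python3 st.py 4;  python3 plan.py 0.509 0.43 0.15 -10
```

```text
t 31.65 [ 0.5187 -0.2816  0.1275] z [-0.0382  0.0082 -0.9992] yaw -42.23 grip 0.087 F [-0.  -0.1 -0. ]
zax [-0.0382  0.0082 -0.9992] now [ 0.5187 -0.2816  0.1275] yaw -42.23 tilt 2.24 t 31.65 grip 0.087
[{"x": -30.0, "y": -33.0, "z": -1.0, "spin": -0.035}, {"x": -29.0, "y": -34.0, "z": -1.0, "spin": -0.035}, {"x": -28.0, "y": -34.0, "z": -1.0, "spin": -0.035}, {"x": -27.0, "y": -35.0, "z": -1.0, "spin": -0.035}, {"x": -26.0, "y": -36.0, "z": -1.0, "spin": -0.035}, {"x": -24.0, "y": -37.0, "z": -1.0, "spin": -0.035}, {"x": -23.0, "y": -38.0, "z": -1.0, "spin": -0.035}, {"x": -22.0, "y": -39.0, "z": -1.0, "spin": -0.035}]
[{"x": -20.0, "y": -40.0, "z": -1.0, "spin": -0.035}, {"x": -19.0, "y": -40.0, "z": -1.0, "spin": -0.035}, {"x": -17.0, "y": -41.0, "z": -1.0, "spin": -0.035}, {"x": -16.0, "y": -42.0, "z": -1.0, "spin": -0.035}, {"x": -14.0, "y": -42.0, "z": -1.0, "spin": -0.035}, {"x": -13.0, "y": -43.0, "z": -1.0, "spin": -0.035}, {"x": -12.0, "y": -43.0, "z": -1.0, "spin": -0.035}, {"x": -9.7, "y": -43.3, "z": -1.3, "spin": -0.035}]
```

>>> play_rows --commands '[{"x": -34,"y": -37,"z": -1,"spin": -0.04},{"x": -33,"y": -38,"z": -1,"spin": -0.04},{"x": -32,"y": -38,"z": -1,"spin": -0.04},{"x": -30,"y": -39,"z": -1,"spin": -0.04},{"x": -29,"y": -40,"z": -1,"spin": -0.04},{"x": -28,"y": -40,"z": -1,"spin": -0.04}]'

```text
time: 32.25
position: [0.5212, 0.0024, 0.1353]
tool_rot: [0.967, -0.254, -0.007, 0.005]
ft_force: [0.4, -0.4, -0.4]
grip_width: 0.0871
```

```bash
python3 st.py 4;  python3 plan.py 0.509 0.43 0.15 -10
```

```text
t 32.45 [0.5208 0.0022 0.1352] z [-0.0178 -0.0065 -0.9998] yaw -29.27 grip 0.0869 F [ 1.2 -0.2  0.8]
zax [-0.0178 -0.0065 -0.9998] now [0.5208 0.0022 0.1352] yaw -29.27 tilt 1.09 t 32.45 grip 0.0869
[{"x": -22.0, "y": -37.0, "z": -2.0, "spin": -0.034}, {"x": -21.0, "y": -37.0, "z": -2.0, "spin": -0.034}, {"x": -19.0, "y": -38.0, "z": -2.0, "spin": -0.034}, {"x": -18.0, "y": -39.0, "z": -2.0, "spin": -0.034}, {"x": -17.0, "y": -39.0, "z": -2.0, "spin": -0.034}, {"x": -15.0, "y": -40.0, "z": -1.0, "spin": -0.034}, {"x": -14.0, "y": -40.0, "z": -2.0, "spin": -0.034}, {"x": -13.0, "y": -41.0, "z": -1.0, "spin": -0.034}]
[{"x": -11.0, "y": -42.0, "z": -2.0, "spin": -0.034}, {"x": -10.2, "y": -41.5, "z": -1.4, "spin": -0.034}]
```

>>> play_rows --commands '[{"x": -22,"y": -37,"z": -2,"spin": -0.034},{"x": -21,"y": -37,"z": -2,"spin": -0.034},{"x": -19,"y": -38,"z": -2,"spin": -0.034},{"x": -18,"y": -39,"z": -2,"spin": -0.034},{"x": -17,"y": -39,"z": -1,"spin": -0.034},{"x": -15,"y": -40,"z": 0,"spin": -0.034},{"x": -14,"y": -40,"z": 0,"spin": -0.034}]'

```text
time: 33.15
position: [0.5354, 0.2874, 0.1425]
tool_rot: [0.989, -0.15, 0.0, 0.006]
ft_force: [1.0, -0.4, -0.2]
grip_width: 0.087
```

```bash
python3 st.py 4;  python3 plan.py 0.509 0.43 0.13 -10 2
```

```text
t 33.35 [0.5342 0.287  0.1421] z [-0.0022 -0.012  -0.9999] yaw -17.21 grip 0.0869 F [-0.2 -0.2  0.3]
zax [-0.0022 -0.012  -0.9999] now [0.5342 0.287  0.1421] yaw -17.21 tilt 0.7 t 33.35 grip 0.0869
[{"x": -33.0, "y": -65.0, "z": 5.0, "spin": -0.063}, {"x": -29.3, "y": -66.3, "z": 5.5, "spin": -0.063}]
```

Nearly vertical again. I'll finish the approach to the narrow tin.

>>> play_rows --commands '[{"x": -24,"y": -43,"z": 5,"spin": -0.06}]'

```text
time: 33.45
position: [0.5278, 0.329, 0.1369]
tool_rot: [0.992, -0.124, 0.001, 0.007]
ft_force: [0.6, -0.5, 0.4]
grip_width: 0.0874
```

```bash
python3 st.py 3
```

```text
t 33.6 [0.5246 0.3343 0.1361] z [-0.0025 -0.0125 -0.9999] yaw -13.81 grip 0.087 F [ 0.6 -1.3 -0.5]
```

>>> play_rows --commands '[{"x": -20,"y": -43,"z": 5,"spin": -0.06}]'

```text
time: 33.7
position: [0.5186, 0.3748, 0.1309]
tool_rot: [0.996, -0.094, -0.0, 0.008]
ft_force: [0.6, 0.2, 0.1]
grip_width: 0.0873
```

```bash
python3 st.py 4; python3 wl.py w9|sed -n '/FIT/,$p'|grep -E tin;  python3 plan.py 0.509 0.43 0.10 -10 1
```

```text
t 33.9 [0.5161 0.3791 0.1303] z [-0.0029 -0.0138 -0.9999] yaw -10.46 grip 0.0868 F [ 0.5 -0.5 -0.3]
tin_narrow0 [0.5085 0.4284] cost 0.036
zax [-0.0024 -0.0125 -0.9999] now [0.5157 0.3803 0.1307] yaw -10.42 tilt 0.73 t 34.35 grip 0.0869
[{"x": -15.6, "y": -48.1, "z": 30.1, "spin": -0.007}]
```

View pics/w9.png

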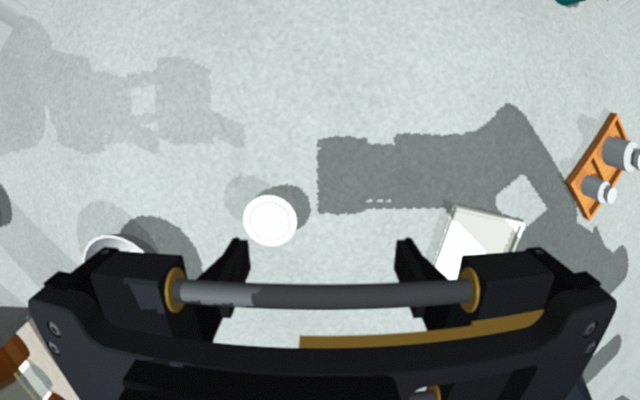

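The w9 picture shows the narrow tin at (270,219). The bowl, at the left edge near (110,245), is clear of the gripper.

>>> play_rows --commands '[{"x": -15,"y": -46,"z": 30,"spin": 0}]'

```text
time: 34.45
position: [0.514, 0.4202, 0.1071]
tool_rot: [0.996, -0.094, 0.003, 0.005]
ft_force: [2.3, 0.8, 0.4]
grip_width: 0.0869
```

```bash
python3 st.py 5; python3 wl.py w10|sed -n '/FIT/,$p'|grep -E tin; python3 plan.py 0.5085 0.4287 0.055 -10.4 1
```

```text
t 34.7 [0.5096 0.4224 0.1033] z [-0.0028 -0.0133 -0.9999] yaw -10.36 grip 0.0872 F [ 0.  -0.4  1. ]
tin_narrow0 [0.5082 0.428 ] cost 0.039
zax [-0.002  -0.0123 -0.9999] now [0.5101 0.4222 0.1039] yaw -10.45 tilt 0.71 t 35.15 grip 0.087
[{"x": -2.8, "y": -6.7, "z": 48.9, "spin": -0.001}]
```

>>> play_rows --commands '[{"x": -3,"y": -6.5,"z": 48,"spin": 0}]'

```text
time: 35.25
position: [0.5144, 0.4315, 0.0624]
tool_rot: [0.996, -0.092, 0.006, 0.001]
ft_force: [1.5, 1.6, 0.3]
grip_width: 0.0873
```

```bash
python3 st.py 5; python3 plan.py 0.5083 0.4283 0.008 -10.4 1
```

```text
t 35.5 [0.5086 0.4287 0.0566] z [-0.0015 -0.0121 -0.9999] yaw -10.44 grip 0.087 F [0.3 0.3 0.5]
zax [-0.0015 -0.0121 -0.9999] now [0.5086 0.4287 0.0566] yaw -10.44 tilt 0.7 t 35.5 grip 0.087
[{"x": -0.3, "y": -0.2, "z": 48.6, "spin": -0.001}]
```

>>> play_rows --commands '[{"x": 0,"y": 0,"z": 49,"spin": 0}]'

```text
time: 35.6
position: [0.516, 0.4326, 0.0162]
tool_rot: [0.996, -0.091, 0.008, 0.0]
ft_force: [0.6, 0.6, 0.0]
grip_width: 0.0871
```

```bash
python3 st.py 5; python3 plan.py 0.5083 0.4283 0.008 -10.4 1
```

```text
t 35.85 [0.5099 0.4288 0.0101] z [ 0.0016 -0.0104 -0.9999] yaw -10.44 grip 0.0869 F [-0.8  0.2 -0.2]
zax [ 0.0016 -0.0104 -0.9999] now [0.5099 0.4288 0.0101] yaw -10.44 tilt 0.6 t 35.85 grip 0.0869
[{"x": -1.5, "y": 0.7, "z": 2.1, "spin": -0.001}]
```

>>> play_rows --commands '[{"x": -1.5,"y": 0.5,"z": 1,"spin": 0}]'

```text
time: 35.95
position: [0.5103, 0.4296, 0.0125]
tool_rot: [0.996, -0.091, 0.004, 0.003]
ft_force: [0.1, 0.3, 0.4]
grip_width: 0.0869
```

```bash
python3 st.py 4
```

```text
t 36.15 [0.5093 0.4291 0.0113] z [ 0.0045 -0.0086 -1.    ] yaw -10.44 grip 0.0871 F [0.5 0.9 0.6]
```

>>> play_rows --commands '[{"x": 0,"y": 0,"z": 0,"spin": 0}]' --grip 0 --newtons 15

```text
time: 36.25
position: [0.5094, 0.4293, 0.0122]
tool_rot: [0.996, -0.091, 0.003, 0.004]
ft_force: [0.0, 0.4, 0.6]
grip_width: 0.0836
```

```bash
python3 st.py 16
```

```text
t 37.05 [0.5091 0.4291 0.0111] z [ 0.0041 -0.0088 -1.    ] yaw -10.44 grip 0.0477 F [ 0.4  0.7 -1.9]
```

>>> play_rows --commands '[{"x": 0,"y": 0,"z": -20,"spin": 0}]'

```text
time: 37.15
position: [0.5068, 0.4279, 0.0284]
tool_rot: [0.996, -0.091, -0.0, 0.006]
ft_force: [-0.3, 0.1, -1.0]
grip_width: 0.0481
```

```bash
python3 st.py 4; python3 wl.py w11|sed -n '/FIT/,$p'|grep -E tin
```

```text
t 37.35 [0.5094 0.4295 0.0313] z [ 0.0052 -0.0081 -1.    ] yaw -10.44 grip 0.0472 F [-0.5  0.6 -0.7]
tin_narrow0 [0.5039 0.4304] cost 0.235
```

>>> play_rows --commands '[{"x": 0,"y": 5,"z": -48,"spin": 0}]'

```text
time: 37.9
position: [0.5024, 0.4216, 0.0704]
tool_rot: [0.996, -0.091, -0.005, 0.01]
ft_force: [-1.5, -0.9, -2.0]
grip_width: 0.0477
```

```bash
python3 st.py 3
```

```text
t 38.05 [0.5102 0.4259 0.0816] z [ 0.0096 -0.0056 -0.9999] yaw -10.45 grip 0.0473 F [ 0.4 -0.1 -1.2]
```

>>> play_rows --commands '[{"x": 9,"y": 38,"z": -30,"spin": 0.04}]'

```text
time: 38.15
position: [0.5087, 0.3888, 0.1071]
tool_rot: [0.994, -0.109, 0.002, 0.004]
ft_force: [0.4, -0.7, -1.5]
grip_width: 0.0475
```

```bash
python3 st.py 3
```

```text
t 38.3 [0.5128 0.3863 0.1129] z [ 0.0117 -0.0046 -0.9999] yaw -12.86 grip 0.0478 F [ 0.1  1.1 -2.2]
```

>>> play_rows --commands '[{"x": 12,"y": 47,"z": 0,"spin": 0.04}]'

```text
time: 38.4
position: [0.5148, 0.3422, 0.1132]
tool_rot: [0.992, -0.13, 0.008, -0.001]
ft_force: [1.0, -1.4, -1.2]
grip_width: 0.0476
```

```bash
python3 st.py 3
```

```text
t 38.55 [0.5131 0.3358 0.1121] z [ 0.0086 -0.0059 -0.9999] yaw -15.31 grip 0.0473 F [ 0.3  0.4 -1.6]
```

>>> play_rows --commands '[{"x": 14,"y": 47,"z": 0,"spin": 0.04}]'

```text
time: 38.65
position: [0.5153, 0.2923, 0.1122]
tool_rot: [0.989, -0.151, 0.006, -0.0]
ft_force: [0.6, -1.0, 0.0]
grip_width: 0.0476
```

```bash
python3 st.py 3
```

```text
t 38.8 [0.5137 0.2866 0.1114] z [ 0.0062 -0.0064 -1.    ] yaw -17.72 grip 0.0475 F [-0.4  0.3 -0.7]
```

>>> play_rows --commands '[{"x": 16,"y": 46,"z": 0,"spin": 0.04}]'

```text
time: 38.9
position: [0.5162, 0.2428, 0.1118]
tool_rot: [0.985, -0.171, 0.005, 0.0]
ft_force: [1.3, -1.9, -1.1]
grip_width: 0.0477
```

```bash
python3 st.py 3
```

```text
t 39.05 [0.5149 0.2373 0.1113] z [ 0.0051 -0.0063 -1.    ] yaw -20.13 grip 0.0476 F [ 0.6  0.4 -1.5]
```

>>> play_rows --commands '[{"x": 18,"y": 45,"z": 0,"spin": 0.04}]'

```text
time: 39.15
position: [0.5175, 0.1939, 0.1116]
tool_rot: [0.981, -0.192, 0.005, 0.001]
ft_force: [0.3, -1.5, -1.5]
grip_width: 0.0476
```

```bash
python3 st.py 3; python3 plan.py 0.515 -0.432 0.12 -50
```

```text
t 39.3 [0.5168 0.1887 0.1113] z [ 0.005  -0.0058 -1.    ] yaw -22.52 grip 0.0476 F [-0.1  0.9 -0.6]
zax [ 0.005  -0.0058 -1.    ] now [0.5168 0.1887 0.1113] yaw -22.52 tilt 0.44 t 39.3 grip 0.0476
[{"x": 17.0, "y": 41.0, "z": -0.0, "spin": 0.034}, {"x": 18.0, "y": 40.0, "z": -0.0, "spin": 0.034}, {"x": 20.0, "y": 40.0, "z": -0.0, "spin": 0.034}, {"x": 21.0, "y": 39.0, "z": -0.0, "spin": 0.034}, {"x": 22.0, "y": 38.0, "z": -1.0, "spin": 0.034}, {"x": 24.0, "y": 38.0, "z": -0.0, "spin": 0.034}, {"x": 25.0, "y": 37.0, "z": -1.0, "spin": 0.034}, {"x": 26.0, "y": 36.0, "z": -0.0, "spin": 0.034}]
[{"x": 27.0, "y": 35.0, "z": -1.0, "spin": 0.034}, {"x": 28.0, "y": 34.0, "z": -0.0, "spin": 0.034}, {"x": 30.0, "y": 33.0, "z": -1.0, "spin": 0.034}, {"x": 31.0, "y": 32.0, "z": -0.0, "spin": 0.034}, {"x": 31.0, "y": 31.0, "z": -1.0, "spin": 0.034}, {"x": 32.9, "y": 29.7, "z": -0.1, "spin": 0.034}]
```

>>> play_rows --commands '[{"x": 19,"y": 45,"z": 0,"spin": 0.037}]'

```text
time: 39.4
position: [0.5182, 0.1451, 0.1118]
tool_rot: [0.978, -0.21, 0.004, 0.001]
ft_force: [1.2, -1.4, -1.2]
grip_width: 0.048
```

```bash
python3 st.py 3
```

```text
t 39.55 [0.5178 0.14   0.1116] z [ 0.0054 -0.0052 -1.    ] yaw -24.73 grip 0.0476 F [ 0.2 -0.3 -1.4]
```

>>> play_rows --commands '[{"x": 21,"y": 44,"z": 0,"spin": 0.037}]'

```text
time: 39.65
position: [0.519, 0.0965, 0.1119]
tool_rot: [0.973, -0.229, 0.004, 0.0]
ft_force: [1.0, -1.4, -1.2]
grip_width: 0.0478
```

```bash
python3 st.py 3
```

```text
t 39.8 [0.5193 0.0914 0.1118] z [ 0.0062 -0.0046 -1.    ] yaw -26.93 grip 0.0478 F [ 0.8 -0.1 -1.2]
```

>>> play_rows --commands '[{"x": 22,"y": 43,"z": 0,"spin": 0.037}]'

```text
time: 39.9
position: [0.5195, 0.0484, 0.112]
tool_rot: [0.969, -0.247, 0.003, 0.0]
ft_force: [0.2, -0.4, -1.2]
grip_width: 0.0477
```

```bash
python3 st.py 3
```

```text
t 40.05 [0.5202 0.0433 0.1121] z [ 0.0071 -0.0041 -1.    ] yaw -29.12 grip 0.0482 F [-0.7  0.8 -1.7]
```

>>> play_rows --commands '[{"x": 24,"y": 42,"z": 0,"spin": 0.037}]'

```text
time: 40.15
position: [0.5202, 0.0006, 0.1122]
tool_rot: [0.964, -0.266, 0.003, -0.0]
ft_force: [0.6, -1.1, -1.7]
grip_width: 0.0479
```

```bash
python3 st.py 3
```

```text
t 40.3 [ 0.5217 -0.0049  0.1124] z [ 0.0083 -0.0038 -1.    ] yaw -31.3 grip 0.0475 F [ 0.2  0.5 -1.1]
```

>>> play_rows --commands '[{"x": 25,"y": 41,"z": 0,"spin": 0.037}]'

```text
time: 40.4
position: [0.5206, -0.0468, 0.1123]
tool_rot: [0.959, -0.284, 0.003, -0.001]
ft_force: [-0.2, -0.2, -2.1]
grip_width: 0.0475
```

```bash
python3 st.py 3
```

```text
t 40.55 [ 0.5226 -0.0527  0.1127] z [ 0.0092 -0.0035 -1.    ] yaw -33.48 grip 0.0475 F [-0.5  0.5 -1.1]
```

>>> play_rows --commands '[{"x": 26,"y": 40,"z": 0,"spin": 0.037}]'

```text
time: 40.65
position: [0.5208, -0.0939, 0.1124]
tool_rot: [0.953, -0.302, 0.002, -0.001]
ft_force: [0.1, -0.8, -0.9]
grip_width: 0.0475
```

```bash
python3 st.py 3; python3 plan.py 0.515 -0.432 0.12 -50
```

```text
t 40.8 [ 0.523  -0.1002  0.1129] z [ 0.0101 -0.0033 -0.9999] yaw -35.64 grip 0.0478 F [-0.2  0.7 -1.3]
zax [ 0.0101 -0.0033 -0.9999] now [ 0.523  -0.1002  0.1129] yaw -35.64 tilt 0.61 t 40.8 grip 0.0478
[{"x": 23.0, "y": 34.0, "z": -1.0, "spin": 0.031}, {"x": 24.0, "y": 34.0, "z": -1.0, "spin": 0.031}, {"x": 26.0, "y": 33.0, "z": -1.0, "spin": 0.031}, {"x": 26.0, "y": 32.0, "z": -1.0, "spin": 0.031}, {"x": 28.0, "y": 31.0, "z": -1.0, "spin": 0.031}, {"x": 28.0, "y": 30.0, "z": -0.0, "spin": 0.031}, {"x": 30.0, "y": 29.0, "z": -1.0, "spin": 0.031}, {"x": 29.9, "y": 28.8, "z": -0.1, "spin": 0.031}]
```

>>> play_rows --commands '[{"x": 27,"y": 38,"z": 0,"spin": 0.036}]'

```text
time: 40.9
position: [0.5211, -0.1399, 0.1125]
tool_rot: [0.947, -0.32, 0.002, -0.002]
ft_force: [0.6, 0.9, -1.6]
grip_width: 0.0475
```

```bash
python3 st.py 3
```

```text
t 41.05 [ 0.5236 -0.1466  0.1131] z [ 0.011  -0.0032 -0.9999] yaw -37.74 grip 0.0476 F [-0.7  1.1 -0.6]
```

>>> play_rows --commands '[{"x": 28,"y": 37,"z": 0,"spin": 0.036}]'

```text
time: 41.15
position: [0.5213, -0.1856, 0.1125]
tool_rot: [0.941, -0.337, 0.002, -0.002]
ft_force: [0.5, 0.3, -0.5]
grip_width: 0.0476
```

```bash
python3 st.py 3
```

```text
t 41.3 [ 0.5238 -0.1927  0.1133] z [ 0.0117 -0.0031 -0.9999] yaw -39.83 grip 0.0477 F [-0.3  0.6 -0.6]
```

>>> play_rows --commands '[{"x": 29,"y": 36,"z": 0,"spin": 0.036}]'

```text
time: 41.4
position: [0.5212, -0.231, 0.1126]
tool_rot: [0.935, -0.355, 0.002, -0.003]
ft_force: [0.2, -0.4, -1.9]
grip_width: 0.0476
```

```bash
python3 st.py 3
```

```text
t 41.55 [ 0.5237 -0.2387  0.1134] z [ 0.0122 -0.003  -0.9999] yaw -41.92 grip 0.0476 F [-0.2  1.2 -0.7]
```

>>> play_rows --commands '[{"x": 30,"y": 36,"z": 0,"spin": 0.036}]'

```text
time: 41.65
position: [0.5203, -0.2771, 0.1126]
tool_rot: [0.928, -0.372, 0.002, -0.004]
ft_force: [0.7, 0.5, -0.9]
grip_width: 0.048
```

```bash
python3 st.py 3
```

```text
t 41.8 [ 0.5224 -0.2853  0.1135] z [ 0.0126 -0.0028 -0.9999] yaw -44.0 grip 0.0478 F [ 0.5  0.6 -1.7]
```

>>> play_rows --commands '[{"x": 31,"y": 35,"z": 0,"spin": 0.036}]'

```text
time: 41.9
position: [0.519, -0.3231, 0.1125]
tool_rot: [0.921, -0.388, 0.002, -0.004]
ft_force: [1.1, -0.2, -1.4]
grip_width: 0.0473
```

```bash
python3 st.py 3
```

```text
t 42.05 [ 0.5208 -0.3317  0.1136] z [ 0.013  -0.0026 -0.9999] yaw -46.09 grip 0.048 F [-0.2  0.4 -1.6]
```

>>> play_rows --commands '[{"x": 32,"y": 34,"z": 0,"spin": 0.036}]'

```text
time: 42.15
position: [0.5175, -0.3691, 0.1124]
tool_rot: [0.914, -0.405, 0.002, -0.005]
ft_force: [0.3, 0.4, -1.0]
grip_width: 0.0475
```

```bash
python3 st.py 3; python3 wl.py w12|sed -n '/FIT/,$p'|grep -E 'tin|pan'; python3 plan.py 0.516 -0.4335 0.10 -50 1
```

```text
t 42.3 [ 0.5188 -0.3781  0.1135] z [ 0.0132 -0.0023 -0.9999] yaw -48.17 grip 0.0477 F [-0.1  0.2 -1.6]
tin_wide0 [ 0.5144 -0.4329] cost 0.055
tin_narrow0 [ 0.495  -0.3502] cost 0.494
round_pan0 [ 0.5151 -0.4329] cost 0.463
zax [ 0.0127 -0.0022 -0.9999] now [ 0.5186 -0.3775  0.1137] yaw -48.1 tilt 0.74 t 42.75 grip 0.0473
[{"x": 39.8, "y": 39.4, "z": 13.8, "spin": 0.033}]
```

View pics/w12.png

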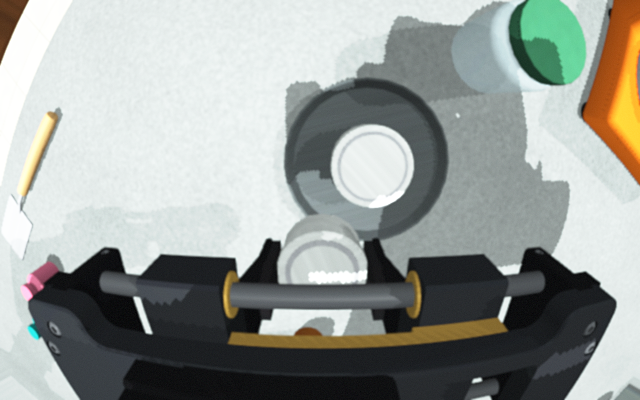

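The w12 picture shows the narrow tin held level at (322,255), with the wide tin in the pan at (372,166).

>>> play_rows --commands '[{"x": 28,"y": 27,"z": 3,"spin": 0.03}]'

```text
time: 42.85
position: [0.5172, -0.4109, 0.1106]
tool_rot: [0.908, -0.419, 0.004, -0.004]
ft_force: [1.2, -0.8, -1.4]
grip_width: 0.0477
```

```bash
python3 st.py 4; python3 plan.py 0.516 -0.4335 0.085 -50 1
```

```text
t 43.05 [ 0.517  -0.417   0.1106] z [ 0.0128 -0.002  -0.9999] yaw -49.88 grip 0.0475 F [-0.1 -0.1 -0.7]
zax [ 0.0128 -0.002  -0.9999] now [ 0.517  -0.417   0.1106] yaw -49.88 tilt 0.74 t 43.05 grip 0.0475
[{"x": 11.7, "y": 11.6, "z": 25.6, "spin": 0.002}]
```

>>> play_rows --commands '[{"x": 12,"y": 11.5,"z": 25,"spin": 0}]'

```text
time: 43.15
position: [0.5181, -0.4329, 0.0886]
tool_rot: [0.907, -0.421, 0.008, -0.001]
ft_force: [0.1, -2.4, -0.9]
grip_width: 0.0477
```

```bash
python3 st.py 5; python3 wl.py w13|sed -n '/FIT/,$p'|grep -E 'tin|pan'; python3 plan.py 0.516 -0.4335 0.056 -50 1
```

```text
t 43.4 [ 0.5162 -0.4325  0.0857] z [ 1.230e-02 -8.000e-04 -9.999e-01] yaw -49.86 grip 0.0476 F [ 1.1 -0.5 -1.5]
tin_wide0 [ 0.5153 -0.4332] cost 0.77
tin_narrow0 [ 0.4987 -0.4114] cost 0.375
round_pan0 [ 0.5151 -0.4325] cost 0.721
zax [ 0.0131 -0.0023 -0.9999] now [ 0.5164 -0.4336  0.086 ] yaw -49.87 tilt 0.76 t 43.85 grip 0.0475
[{"x": -0.7, "y": 0.5, "z": 30.0, "spin": 0.002}]
```

View pics/w13.png

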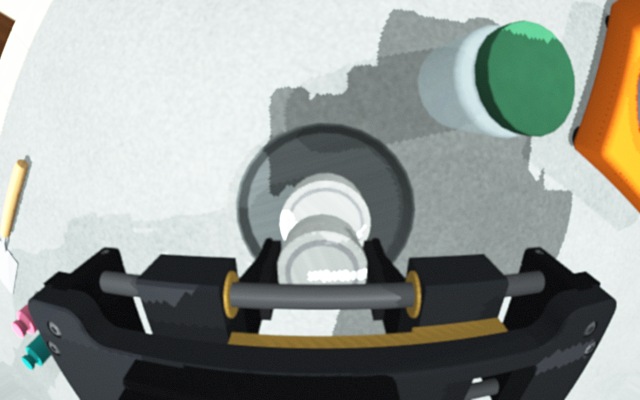

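Run:
```python
from h import *; from fit import *
p=cams.camera('wrist')
for n,z in(('w12',.1024),('w13',.0749)):
    T=np.load(f'pics/{n}.npz')['T']; r=np.load(f'pics/{n}_reg.npz')
    for k in r:
        if 'tin_narrow' in k:
            v,c=fit(p,r[k],'tin_narrow',T[:2,3],T,z0=z); print(n,k,v,c,'rel tool',np.round((T[:3,:3].T@np.array([*(v-T[:2,3]),0]))*1000,1))
        if 'tin_wide' in k: print(n,k,fit(p,r[k],'tin_wide',[.515,-.433],T,z0=.003))
```

```text
w12 tin_wide0 (array([ 0.51528891, -0.43302174]), np.float64(0.0393083319067955))
w12 tin_narrow0 [ 0.51874109 -0.37682688] 0.2273436039686203 rel tool [-1.  -0.8 -0. ]
w13 tin_wide0 (array([ 0.51589147, -0.43352088]), np.float64(0.7740710973739624))
w13 tin_narrow0 [ 0.51647837 -0.43131985] 0.23578888177871704 rel tool [-0.8 -1.   0. ]
```

>>> play_rows --commands '[{"x": -1,"y": 0.5,"z": 29,"spin": 0}]'

```text
time: 44.0
position: [0.5185, -0.4363, 0.0609]
tool_rot: [0.907, -0.422, 0.011, 0.0]
ft_force: [0.8, -1.1, -1.5]
grip_width: 0.0478
```

```bash
python3 st.py 5; python3 plan.py 0.516 -0.4337 0.048 -50 1
```

```text
t 44.25 [ 0.5158 -0.4334  0.0572] z [ 0.0131 -0.0023 -0.9999] yaw -49.88 grip 0.0476 F [ 0.6 -0.3 -0.4]
zax [ 0.0131 -0.0023 -0.9999] now [ 0.5158 -0.4334  0.0572] yaw -49.88 tilt 0.76 t 44.25 grip 0.0476
[{"x": 0.2, "y": 0.2, "z": 9.2, "spin": 0.002}]
```

>>> play_rows --commands '[{"x": 0,"y": 0,"z": 8.5,"spin": 0}]'

```text
time: 44.35
position: [0.5173, -0.4349, 0.0507]
tool_rot: [0.907, -0.422, 0.009, -0.001]
ft_force: [0.4, 0.2, 0.1]
grip_width: 0.0478
```

```bash
python3 st.py 4
```

```text
t 44.55 [ 0.516  -0.4334  0.0488] z [ 0.0131 -0.0023 -0.9999] yaw -49.88 grip 0.0473 F [-0.4 -0.4 -1. ]
```

>>> play_rows --commands '[{"x": 0,"y": 0,"z": 1,"spin": 0}]'

```text
time: 44.65
position: [0.5162, -0.4337, 0.0482]
tool_rot: [0.907, -0.422, 0.007, -0.002]
ft_force: [-0.5, 0.0, -1.9]
grip_width: 0.0473
```

```bash
python3 st.py 3
```

```text
t 44.8 [ 0.5161 -0.4335  0.048 ] z [ 0.0132 -0.0025 -0.9999] yaw -49.88 grip 0.0477 F [ 0.5 -0.6 -0.8]
```

>>> play_rows --commands '[{"x": 0,"y": 0,"z": 1.2,"spin": 0}]'

```text
time: 44.9
position: [0.5162, -0.4337, 0.0471]
tool_rot: [0.907, -0.422, 0.007, -0.002]
ft_force: [-0.4, 1.2, -1.5]
grip_width: 0.0476
```

```bash
python3 st.py 3
```

```text
t 45.05 [ 0.516  -0.4334  0.0467] z [ 0.0132 -0.0024 -0.9999] yaw -49.88 grip 0.0473 F [-0.9  0.2 -1.7]
```

>>> play_rows --commands '[{"x": 0,"y": 0,"z": 0.8,"spin": 0}]'

```text
time: 45.15
position: [0.5162, -0.4336, 0.0463]
tool_rot: [0.907, -0.422, 0.007, -0.002]
ft_force: [0.1, 1.2, 4.9]
grip_width: 0.0477
```

```bash
python3 st.py 3
```

```text
t 45.3 [ 0.5162 -0.4336  0.0464] z [ 0.0134 -0.0028 -0.9999] yaw -49.88 grip 0.0475 F [-0.7 -0.   3.3]
```

Contact. I'll ease the grip force first, then open.

>>> play_rows --commands '[{"x": 0,"y": 0,"z": 0.3,"spin": 0}]' --newtons 3

```text
time: 45.4
position: [0.5163, -0.4336, 0.0463]
tool_rot: [0.907, -0.422, 0.007, -0.002]
ft_force: [-0.6, 0.2, 1.0]
grip_width: 0.0478
```

```bash
python3 st.py 3
```

```text
t 45.55 [ 0.5163 -0.4336  0.0462] z [ 0.0137 -0.0029 -0.9999] yaw -49.87 grip 0.0481 F [0.4 1.  1.1]
```

>>> play_rows --commands '[{"x": 0,"y": 0,"z": 0,"spin": 0}]' --grip 0.9

```text
time: 45.65
position: [0.5164, -0.4336, 0.0461]
tool_rot: [0.907, -0.422, 0.007, -0.002]
ft_force: [0.5, -0.4, 0.2]
grip_width: 0.051
```

```bash
python3 st.py 9
```

```text
t 46.1 [ 0.5163 -0.4336  0.0461] z [ 0.0136 -0.0029 -0.9999] yaw -49.88 grip 0.0768 F [-0.1 -0.4 -0.5]
```

>>> play_rows --commands '[{"x": 0,"y": 0,"z": -25,"spin": 0}]'

```text
time: 46.2
position: [0.5139, -0.4313, 0.0678]
tool_rot: [0.907, -0.422, 0.003, -0.003]
ft_force: [-0.1, 0.5, -0.3]
grip_width: 0.0779
```

```bash
python3 st.py 4
```

```text
t 46.4 [ 0.5163 -0.434   0.0716] z [ 0.0147 -0.0042 -0.9999] yaw -49.88 grip 0.0785 F [-0.2 -0.8 -0.1]
```

>>> play_rows --commands '[{"x": 0,"y": 0,"z": -45,"spin": 0}]'

```text
time: 46.5
position: [0.5116, -0.4293, 0.109]
tool_rot: [0.907, -0.422, -0.0, -0.005]
ft_force: [-0.4, 0.9, -0.7]
grip_width: 0.0783
```

```bash
python3 st.py 4; python3 wl.py w14|sed -n '/FIT/,$p'
python3 - <<'E'
from h import *; from fit import *
p=cams.camera('wrist'); T=np.load('pics/w14.npz')['T']; r=np.load('pics/w14_reg.npz')
for k in r:
    if 'tin_' in k: print(k,fit(p,r[k],'tin_narrow',[.515,-.433],T,z0=.035),fit(p,r[k],'tin_wide',[.515,-.433],T,z0=.003))
E
python3 plan.py 0.4215 -0.242 0.14 -50
```

```text
t 46.7 [ 0.5159 -0.4341  0.1171] z [ 0.0157 -0.0054 -0.9999] yaw -49.88 grip 0.0784 F [-0.  -0.3 -0.9]
FITS
weight_large0 [0.7425 0.14  ] cost 1.128
tin_wide0 [ 0.5157 -0.4334] cost 1.869
tin_narrow0 [ 0.5107 -0.425 ] cost 0.258
round_pan0 [ 0.5148 -0.4326] cost 0.408
tin_wide0 (array([ 0.6    , -0.48175]), np.float64(1.0)) (array([ 0.5159681 , -0.43388139]), np.float64(1.8909779787063599))
tin_narrow0 (array([ 0.51647072, -0.43207273]), np.float64(0.03940700739622116)) (array([ 0.50562901, -0.42002149]), np.float64(0.3487611711025238))
zax [ 0.0142 -0.0037 -0.9999] now [ 0.5155 -0.4336  0.1162] yaw -49.88 tilt 0.84 t 47.2 grip 0.0781
[{"x": -41.0, "y": -10.0, "z": -5.0, "spin": 0.0}, {"x": -41.0, "y": -10.0, "z": -5.0, "spin": 0.0}, {"x": -42.0, "y": -11.0, "z": -5.0, "spin": 0.0}, {"x": -41.0, "y": -10.0, "z": -5.0, "spin": 0.0}, {"x": -41.8, "y": -10.9, "z": -5.9, "spin": 0.0}]
```

View pics/w14.png

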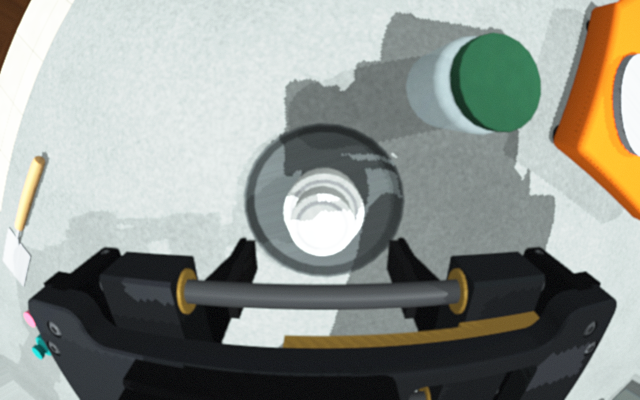

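The w14 picture shows the narrow tin stacked centrally on the wide tin at (323,212), within about 1.5 mm by the fit. The bottle is next.

>>> play_rows --commands '[{"x": -41,"y": -10,"z": -5,"spin": -0.06}]'

```text
time: 47.3
position: [0.4989, -0.4009, 0.1207]
tool_rot: [0.919, -0.395, 0.011, 0.001]
ft_force: [-0.4, 0.1, -0.2]
grip_width: 0.0783
```

```bash
python3 st.py 3; python3 plan.py 0.4215 -0.242 0.14 -30 4
```

```text
t 47.45 [ 0.4948 -0.3925  0.1201] z [ 1.100e-02  4.000e-04 -9.999e-01] yaw -46.38 grip 0.0784 F [ 1.1 -0.4  0.4]
zax [ 1.100e-02  4.000e-04 -9.999e-01] now [ 0.4948 -0.3925  0.1201] yaw -46.38 tilt 0.63 t 47.45 grip 0.0784
[{"x": -40.0, "y": -13.0, "z": -5.0, "spin": -0.071}, {"x": -39.0, "y": -15.0, "z": -5.0, "spin": -0.071}, {"x": -37.0, "y": -18.0, "z": -5.0, "spin": -0.071}, {"x": -36.5, "y": -21.4, "z": -5.6, "spin": -0.071}]
```

>>> play_rows --commands '[{"x": -40,"y": -13,"z": -5,"spin": -0.07}]'

```text
time: 47.55
position: [0.4797, -0.3602, 0.1256]
tool_rot: [0.932, -0.362, 0.01, 0.0]
ft_force: [-0.2, 0.5, 1.0]
grip_width: 0.078
```

```bash
python3 st.py 3
```

```text
t 47.7 [ 0.4753 -0.3522  0.1248] z [ 0.0089  0.0028 -1.    ] yaw -42.32 grip 0.0783 F [ 0.  -1.5 -0.3]
```

>>> play_rows --commands '[{"x": -39,"y": -15,"z": -5,"spin": -0.07}]'

```text
time: 47.8
position: [0.4606, -0.3212, 0.1306]
tool_rot: [0.944, -0.329, 0.009, 0.0]
ft_force: [0.3, 0.6, -0.1]
grip_width: 0.0782
```

```bash
python3 st.py 3
```

```text
t 47.95 [ 0.456  -0.3136  0.1299] z [ 0.0081  0.0037 -1.    ] yaw -38.29 grip 0.0781 F [ 0.5 -0.2  0.9]
```

>>> play_rows --commands '[{"x": -30,"y": -15,"z": -3,"spin": -0.07}]'

```text
time: 48.05
position: [0.446, -0.2894, 0.1339]
tool_rot: [0.955, -0.295, 0.008, 0.0]
ft_force: [1.0, 0.4, 0.8]
grip_width: 0.0779
```

```bash
python3 st.py 4; python3 wl.py w15|sed -n '/FIT/,$p' | grep -E 'bottle'; python3 plan.py 0.4215 -0.242 0.11 -32 1
```

```text
t 48.25 [ 0.4431 -0.2848  0.1334] z [ 0.0103  0.0012 -0.9999] yaw -34.32 grip 0.0785 F [-0.  -1.2 -0.5]
bottle0 [ 0.4211 -0.2417] cost 0.052
zax [ 0.0081  0.0035 -1.    ] now [ 0.4418 -0.2836  0.1328] yaw -34.29 tilt 0.51 t 48.7 grip 0.0785
[{"x": -40.3, "y": -22.7, "z": 22.8, "spin": -0.04}]
```

View pics/w15.png

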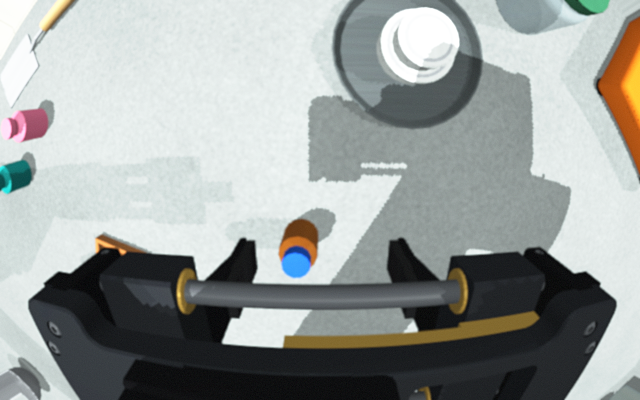

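The w15 picture shows the bottle upright at (298,248) and the stack at (423,43).

>>> play_rows --commands '[{"x": -39,"y": -22,"z": 12,"spin": -0.03}]'

```text
time: 48.8
position: [0.4275, -0.2503, 0.1224]
tool_rot: [0.959, -0.282, 0.01, 0.001]
ft_force: [0.6, 0.2, -0.4]
grip_width: 0.0783
```

```bash
python3 st.py 5; python3 wl.py w16|sed -n '/FIT/,$p' | grep -E 'bottle'; python3 plan.py 0.4213 -0.242 0.08 -32 1
```

```text
t 49.05 [ 0.4225 -0.2437  0.1209] z [ 0.0087  0.003  -1.    ] yaw -32.57 grip 0.0782 F [-0.3  0.5 -0.6]
bottle0 [ 0.4209 -0.242 ] cost 0.106
zax [ 0.0084  0.0033 -1.    ] now [ 0.4223 -0.2437  0.1209] yaw -32.59 tilt 0.52 t 49.5 grip 0.0786
[{"x": -2.0, "y": -0.6, "z": 40.8, "spin": -0.01}]
```

>>> play_rows --commands '[{"x": -2,"y": -0.5,"z": 41,"spin": 0}]'

```text
time: 49.6
position: [0.425, -0.2456, 0.0831]
tool_rot: [0.96, -0.281, 0.009, 0.0]
ft_force: [1.2, 0.8, 0.4]
grip_width: 0.078
```

```bash
python3 st.py 5; python3 plan.py 0.4211 -0.242 0.048 -32.6 1
```

```text
t 49.85 [ 0.4214 -0.2422  0.0804] z [ 0.0084  0.0033 -1.    ] yaw -32.6 grip 0.0781 F [-0.9  0.1  0.7]
zax [ 0.0084  0.0033 -1.    ] now [ 0.4214 -0.2422  0.0804] yaw -32.6 tilt 0.52 t 49.85 grip 0.0781
[{"x": -0.5, "y": 0.2, "z": 32.4, "spin": 0.0}]
```

>>> play_rows --commands '[{"x": 0,"y": 0,"z": 32,"spin": 0}]'

```text
time: 49.95
position: [0.4249, -0.245, 0.0521]
tool_rot: [0.96, -0.28, 0.009, -0.0]
ft_force: [0.2, -0.9, 0.3]
grip_width: 0.0784
```

```bash
python3 st.py 4
```

```text
t 50.15 [ 0.4219 -0.2423  0.0495] z [ 0.009   0.0028 -1.    ] yaw -32.59 grip 0.0784 F [ 0.1 -0.5 -0.9]
```

>>> play_rows --commands '[{"x": 0,"y": 0,"z": 33,"spin": 0}]'

```text
time: 50.25
position: [0.4253, -0.245, 0.0204]
tool_rot: [0.96, -0.28, 0.009, -0.0]
ft_force: [0.5, 0.4, -0.2]
grip_width: 0.078
```

```bash
python3 st.py 5; python3 plan.py 0.4211 -0.242 0.015 -32.6 1
```

```text
t 50.5 [ 0.4226 -0.2426  0.0179] z [ 0.0101  0.0017 -0.9999] yaw -32.58 grip 0.0782 F [-0.3 -0.6  0.8]
zax [ 0.0101  0.0017 -0.9999] now [ 0.4226 -0.2426  0.0179] yaw -32.58 tilt 0.59 t 50.5 grip 0.0782
[{"x": -1.6, "y": 0.3, "z": 2.9, "spin": 0.0}]
```

>>> play_rows --commands '[{"x": -1.5,"y": 0.3,"z": 2.5,"spin": 0}]'

```text
time: 50.6
position: [0.4222, -0.2429, 0.017]
tool_rot: [0.96, -0.28, 0.006, -0.001]
ft_force: [0.3, 0.3, 0.6]
grip_width: 0.0781
```

```bash
python3 st.py 4
```

```text
t 50.8 [ 0.4215 -0.2423  0.0161] z [ 1.110e-02  9.000e-04 -9.999e-01] yaw -32.59 grip 0.0782 F [ 0.5 -0.3  0.4]
```

>>> play_rows --commands '[{"x": 0,"y": 0,"z": 0,"spin": 0}]' --grip 0 --newtons 15

```text
time: 50.9
position: [0.4216, -0.2424, 0.0165]
tool_rot: [0.96, -0.281, 0.005, -0.002]
ft_force: [0.6, 0.1, 0.8]
grip_width: 0.0748
```

```bash
python3 st.py 18
```

```text
t 51.8 [ 0.4214 -0.2422  0.0161] z [ 0.0109  0.001  -0.9999] yaw -32.58 grip 0.0355 F [ 0.  -0.2 -0.6]
```

>>> play_rows --commands '[{"x": 0,"y": 0,"z": -20,"spin": 0}]'

```text
time: 51.9
position: [0.42, -0.2412, 0.0346]
tool_rot: [0.96, -0.281, 0.003, -0.003]
ft_force: [-0.2, 0.3, -0.3]
grip_width: 0.0355
```

```bash
python3 st.py 4
```

```text
t 52.1 [ 0.4215 -0.2425  0.0362] z [ 1.170e-02  2.000e-04 -9.999e-01] yaw -32.58 grip 0.0356 F [-0.5 -0.8 -0.7]
```

>>> play_rows --commands '[{"x": 0,"y": 0,"z": -40,"spin": 0}]'

```text
time: 52.2
position: [0.418, -0.24, 0.0717]
tool_rot: [0.96, -0.281, -0.0, -0.005]
ft_force: [0.6, 0.3, 0.6]
grip_width: 0.0356
```

```bash
python3 st.py 4
```

```text
t 52.4 [ 0.4212 -0.2426  0.0762] z [ 1.250e-02 -5.000e-04 -9.999e-01] yaw -32.58 grip 0.0354 F [-0.4 -0.2 -0.8]
```

>>> play_rows --commands '[{"x": 0,"y": 0,"z": -40,"spin": 0}]'

```text
time: 52.5
position: [0.4174, -0.2398, 0.1114]
tool_rot: [0.96, -0.281, -0.0, -0.005]
ft_force: [0.5, -1.3, -1.7]
grip_width: 0.0355
```

```bash
python3 st.py 4;  python3 wl.py w17|sed -n '/FIT/,$p' | grep -E 'tray'; python3 plan.py 0.4165 0.2185 0.12 -30
```

```text
t 52.7 [ 0.4205 -0.2425  0.1157] z [ 1.250e-02 -5.000e-04 -9.999e-01] yaw -32.59 grip 0.035 F [-0.6  0.2 -1.4]
zax [ 1.190e-02  1.000e-04 -9.999e-01] now [ 0.4205 -0.2425  0.1158] yaw -32.58 tilt 0.68 t 53.15 grip 0.0356
[{"x": -23.0, "y": -35.0, "z": -0.0, "spin": -0.004}, {"x": -23.0, "y": -35.0, "z": -0.0, "spin": -0.004}, {"x": -23.0, "y": -35.0, "z": -0.0, "spin": -0.004}, {"x": -22.0, "y": -35.0, "z": -1.0, "spin": -0.004}, {"x": -22.0, "y": -36.0, "z": -0.0, "spin": -0.004}, {"x": -22.0, "y": -36.0, "z": -1.0, "spin": -0.004}, {"x": -22.0, "y": -36.0, "z": -0.0, "spin": -0.004}, {"x": -22.0, "y": -36.0, "z": -1.0, "spin": -0.004}]
[{"x": -22.0, "y": -36.0, "z": -0.0, "spin": -0.004}, {"x": -21.0, "y": -36.0, "z": -1.0, "spin": -0.004}, {"x": -21.7, "y": -35.2, "z": -0.3, "spin": -0.004}]
```

View pics/w17.png

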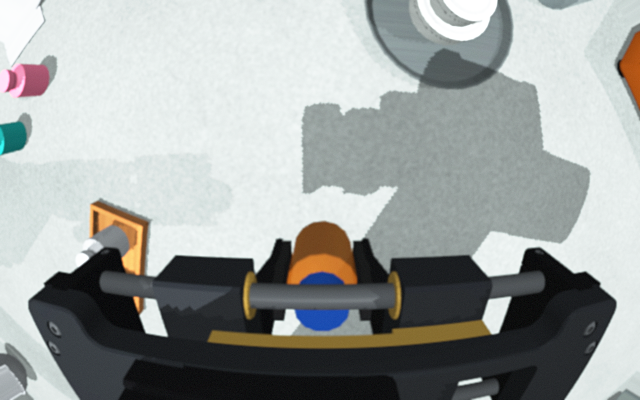

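The w17 picture shows the bottle upright in the jaws at (322,275). I'll carry it to the tray in single settled rows.

>>> play_rows --commands '[{"x": -25,"y": -38,"z": 0,"spin": 0}]'

```text
time: 53.25
position: [0.4234, -0.2026, 0.1162]
tool_rot: [0.959, -0.283, 0.01, 0.0]
ft_force: [1.2, 0.5, -0.7]
grip_width: 0.0355
```

```bash
python3 st.py 3
```

```text
t 53.4 [ 0.4184 -0.1942  0.1154] z [ 0.009   0.0026 -1.    ] yaw -32.43 grip 0.0358 F [ 0.5 -0.9 -0.8]
```

>>> play_rows --commands '[{"x": -25,"y": -38,"z": 0,"spin": 0}]'

```text
time: 53.5
position: [0.4221, -0.1543, 0.1161]
tool_rot: [0.959, -0.282, 0.009, -0.0]
ft_force: [1.8, 0.4, 0.2]
grip_width: 0.0358
```

```bash
python3 st.py 3
```

```text
t 53.65 [ 0.4167 -0.1467  0.1154] z [ 0.0071  0.004  -1.    ] yaw -32.26 grip 0.0356 F [ 0.5 -1.  -0.7]
```

>>> play_rows --commands '[{"x": -25,"y": -38,"z": 0,"spin": 0}]'

```text
time: 53.75
position: [0.4207, -0.1069, 0.1162]
tool_rot: [0.96, -0.281, 0.008, -0.001]
ft_force: [2.4, -0.2, -0.9]
grip_width: 0.0357
```

```bash
python3 st.py 3
```

```text
t 53.9 [ 0.4154 -0.1002  0.1155] z [ 0.0062  0.0044 -1.    ] yaw -32.09 grip 0.0352 F [-0.2  0.1 -0. ]
```

>>> play_rows --commands '[{"x": -25,"y": -38,"z": 0,"spin": 0}]'

```text
time: 54.0
position: [0.4195, -0.0601, 0.1162]
tool_rot: [0.96, -0.28, 0.007, -0.002]
ft_force: [2.1, -0.6, -0.8]
grip_width: 0.0358
```

```bash
python3 st.py 3
```

```text
t 54.15 [ 0.4144 -0.0541  0.1157] z [ 0.006   0.0043 -1.    ] yaw -31.93 grip 0.0352 F [ 0.4 -0.2 -2. ]
```

>>> play_rows --commands '[{"x": -25,"y": -38,"z": 0,"spin": 0}]'

```text
time: 54.25
position: [0.4184, -0.0139, 0.1163]
tool_rot: [0.96, -0.279, 0.007, -0.002]
ft_force: [1.2, 0.2, -1.0]
grip_width: 0.0352
```

```bash
python3 st.py 3; python3 plan.py 0.4165 0.2185 0.12 -30
```

```text
t 54.4 [ 0.4137 -0.0085  0.116 ] z [ 0.0065  0.0039 -1.    ] yaw -31.78 grip 0.0354 F [-0.8 -0.1 -0.5]
zax [ 0.0065  0.0039 -1.    ] now [ 0.4137 -0.0085  0.116 ] yaw -31.78 tilt 0.44 t 54.4 grip 0.0354
[{"x": -20.0, "y": -32.0, "z": -1.0, "spin": -0.005}, {"x": -19.0, "y": -33.0, "z": -0.0, "spin": -0.005}, {"x": -19.0, "y": -33.0, "z": -1.0, "spin": -0.005}, {"x": -19.0, "y": -33.0, "z": -0.0, "spin": -0.005}, {"x": -19.0, "y": -32.0, "z": -1.0, "spin": -0.005}, {"x": -18.7, "y": -32.9, "z": -0.1, "spin": -0.005}]
```

>>> play_rows --commands '[{"x": -23,"y": -39,"z": 0,"spin": 0}]'

```text
time: 54.5
position: [0.419, 0.0319, 0.1164]
tool_rot: [0.961, -0.278, 0.006, -0.002]
ft_force: [0.9, -0.2, -0.4]
grip_width: 0.035
```

```bash
python3 st.py 3
```

```text
t 54.65 [0.4155 0.0368 0.1162] z [ 0.0076  0.0034 -1.    ] yaw -31.63 grip 0.0352 F [-0.4 -0.2 -0.2]
```

>>> play_rows --commands '[{"x": -23,"y": -39,"z": 0,"spin": 0}]'

```text
time: 54.75
position: [0.4199, 0.0775, 0.1165]
tool_rot: [0.961, -0.277, 0.005, -0.002]
ft_force: [1.9, -0.1, -0.7]
grip_width: 0.0354
```

```bash
python3 st.py 3
```

```text
t 54.9 [0.4173 0.0819 0.1164] z [ 0.0089  0.003  -1.    ] yaw -31.51 grip 0.0353 F [-0.2  0.8  0. ]
```

>>> play_rows --commands '[{"x": -23,"y": -39,"z": 0,"spin": 0}]'

```text
time: 55.0
position: [0.4206, 0.1228, 0.1166]
tool_rot: [0.961, -0.275, 0.005, -0.002]
ft_force: [1.0, -0.0, -0.6]
grip_width: 0.0355
```

```bash
python3 st.py 3; python3 wl.py w18|sed -n '/FIT/,$p' | grep -E 'tray'; python3 plan.py 0.4165 0.2185 0.12 -30
```

```text
t 55.15 [0.4189 0.1269 0.1166] z [ 0.01    0.0027 -0.9999] yaw -31.4 grip 0.0353 F [-0.3 -0.2 -0.5]
square_tray0 [ 0.4576  0.1983 64.4183] cost 0.548
zax [ 0.0088  0.003  -1.    ] now [0.4182 0.1265 0.1166] yaw -31.58 tilt 0.53 t 55.6 grip 0.0351
[{"x": -17.0, "y": -26.0, "z": -1.0, "spin": -0.009}, {"x": -16.0, "y": -26.0, "z": -1.0, "spin": -0.009}, {"x": -15.9, "y": -26.0, "z": -1.2, "spin": -0.009}]
```

View pics/w18.png

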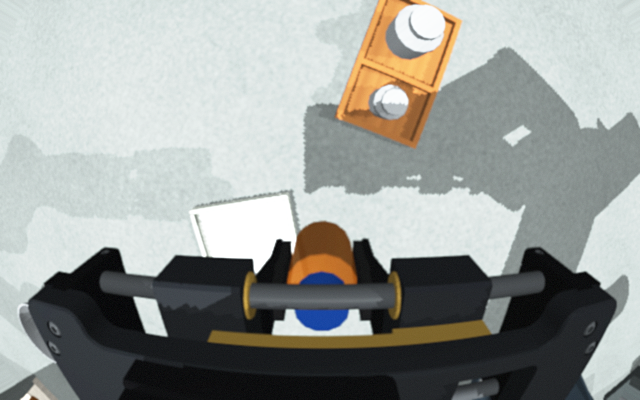

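>>> play_rows --commands '[{"x": -24,"y": -39,"z": 0,"spin": 0}]'

```text
time: 55.7
position: [0.4193, 0.1689, 0.1166]
tool_rot: [0.961, -0.276, 0.004, -0.002]
ft_force: [2.1, 0.3, -0.3]
grip_width: 0.0355
```

```bash
python3 st.py 4
```

```text
t 55.9 [0.4179 0.1728 0.1167] z [ 0.0087  0.0028 -1.    ] yaw -31.44 grip 0.0355 F [-0.2 -0.1 -1.1]
```

>>> play_rows --commands '[{"x": -24,"y": -39,"z": 0,"spin": 0}]'

```text
time: 56.0
position: [0.4181, 0.215, 0.1165]
tool_rot: [0.962, -0.274, 0.003, -0.001]
ft_force: [1.8, -0.6, -0.1]
grip_width: 0.0353
```

```bash
python3 st.py 4
python3 - <<'E'
from h import *; from fit import *
for c in ('top','scene'):
    p=cams.camera(c); save(p,c+'1.png')
    for d in nets.outline_of(p,'square_tray')[:1]: print(c,d['conf'],fit(p,d['region'],'square_tray',[.4165,.2175]))
E
python3 plan.py 0.4165 0.2175 0.075 -31.5 1
```

```text
t 56.2 [0.4174 0.2184 0.1167] z [ 0.0083  0.0023 -1.    ] yaw -31.36 grip 0.0353 F [-0.6 -0.3 -1.2]
top 0.55 (array([  0.39390741,   0.31935185, -70.02817496]), np.float64(1.0))
scene 0.71 (array([  0.41400873,   0.21564911, -21.72927199]), np.float64(0.09233404695987701))
zax [ 0.008   0.0024 -1.    ] now [0.4176 0.2174 0.1167] yaw -31.54 tilt 0.48 t 56.4 grip 0.0353
[{"x": -1.2, "y": 0.8, "z": 41.7, "spin": -0.001}]
```

View pics/scene1.png

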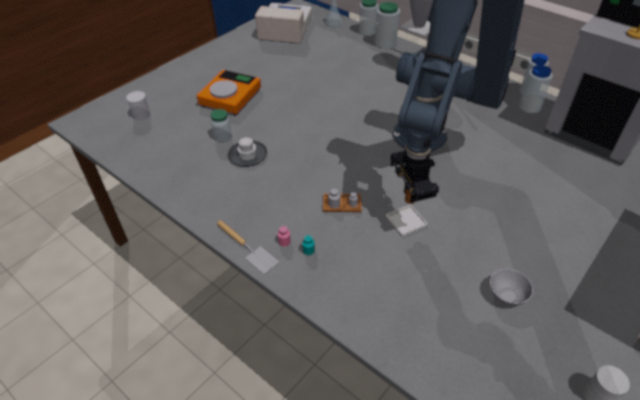

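The scene picture shows the weights in the case at (342,200), the stack in the pan at (247,150), and the bottle above the tray at (406,215).

>>> play_rows --commands '[{"x": -1,"y": 0.5,"z": 40,"spin": 0}]'

```text
time: 56.5
position: [0.4214, 0.2178, 0.0797]
tool_rot: [0.962, -0.272, 0.009, -0.005]
ft_force: [0.6, 0.4, -1.7]
grip_width: 0.0355
```

```bash
python3 st.py 5
```

```text
t 56.75 [0.417  0.2171 0.0772] z [ 0.0078  0.0023 -1.    ] yaw -31.58 grip 0.0358 F [-0.   0.6 -0.4]
```

>>> play_rows --commands '[{"x": -1,"y": 0.5,"z": 40,"spin": 0}]'

```text
time: 56.85
position: [0.4215, 0.2185, 0.0415]
tool_rot: [0.962, -0.272, 0.01, -0.006]
ft_force: [1.1, 1.0, -2.1]
grip_width: 0.0356
```

```bash
python3 st.py 5; python3 plan.py 0.416 0.217 0.025 -31.5 1
```

```text
t 57.1 [0.417  0.2175 0.0388] z [ 0.01    0.0028 -0.9999] yaw -31.59 grip 0.0354 F [ 0.8 -0.4 -1.1]
zax [ 0.01    0.0028 -0.9999] now [0.417  0.2175 0.0388] yaw -31.59 tilt 0.59 t 57.1 grip 0.0354
[{"x": -0.7, "y": 1.0, "z": 13.8, "spin": -0.002}]
```

>>> play_rows --commands '[{"x": -1,"y": 1,"z": 15,"spin": 0}]'

```text
time: 57.2
position: [0.4184, 0.218, 0.027]
tool_rot: [0.962, -0.272, 0.008, -0.005]
ft_force: [0.1, 0.1, -1.5]
grip_width: 0.0356
```

```bash
python3 st.py 4
```

```text
t 57.4 [0.4164 0.2175 0.0255] z [ 0.0124  0.0034 -0.9999] yaw -31.58 grip 0.0353 F [ 0.8 -0.1 -0.4]
```

>>> play_rows --commands '[{"x": 0,"y": 0,"z": 2.5,"spin": 0}]'

```text
time: 57.5
position: [0.4174, 0.2178, 0.0244]
tool_rot: [0.962, -0.272, 0.007, -0.004]
ft_force: [-0.3, -0.5, -0.7]
grip_width: 0.0353
```

```bash
python3 st.py 4
```

```text
t 57.7 [0.4168 0.2176 0.0234] z [ 0.0133  0.0036 -0.9999] yaw -31.58 grip 0.0355 F [ 0.3 -0.  -1.5]
```

>>> play_rows --commands '[{"x": 0,"y": 0,"z": 2,"spin": 0}]'

```text
time: 57.8
position: [0.417, 0.2176, 0.0217]
tool_rot: [0.962, -0.272, 0.006, -0.004]
ft_force: [0.7, -0.1, -2.3]
grip_width: 0.0356
```

```bash
python3 st.py 4
```

```text
t 58.0 [0.4167 0.2175 0.0213] z [ 0.0128  0.0035 -0.9999] yaw -31.57 grip 0.0359 F [ 0.1  0.6 -1.3]
```

>>> play_rows --commands '[{"x": 0,"y": 0,"z": 1,"spin": 0}]'

```text
time: 58.1
position: [0.4167, 0.2176, 0.0202]
tool_rot: [0.962, -0.272, 0.006, -0.003]
ft_force: [-0.6, -0.1, -1.2]
grip_width: 0.0352
```

```bash
python3 st.py 4
```

```text
t 58.3 [0.4166 0.2175 0.0202] z [ 0.0126  0.0035 -0.9999] yaw -31.57 grip 0.0354 F [ 0.5 -0.9 -1.5]
```

>>> play_rows --commands '[{"x": 0,"y": 0,"z": 0.7,"spin": 0}]'

```text
time: 58.4
position: [0.4167, 0.2176, 0.02]
tool_rot: [0.962, -0.272, 0.006, -0.003]
ft_force: [-0.8, -0.3, 12.5]
grip_width: 0.0353
```

```bash
python3 st.py 4
```

```text
t 58.6 [0.4167 0.2176 0.02  ] z [ 0.0131  0.0036 -0.9999] yaw -31.57 grip 0.0358 F [-0.4 -0.2  5.3]
```

Contact. Same release: low force, open, then lift away.

>>> play_rows --commands '[{"x": 0,"y": 0,"z": 0,"spin": 0}]' --newtons 3

```text
time: 58.7
position: [0.4168, 0.2176, 0.0202]
tool_rot: [0.962, -0.272, 0.006, -0.004]
ft_force: [-0.4, -0.3, -1.3]
grip_width: 0.0358
```

```bash
python3 st.py 3
```

```text
t 58.85 [0.4168 0.2176 0.02  ] z [ 0.0133  0.0036 -0.9999] yaw -31.57 grip 0.0361 F [1.3 1.2 1.3]
```

>>> play_rows --commands '[{"x": 0,"y": 0,"z": 0,"spin": 0}]' --grip 0.9

```text
time: 58.95
position: [0.4168, 0.2176, 0.02]
tool_rot: [0.962, -0.272, 0.006, -0.004]
ft_force: [-0.1, 0.1, -0.0]
grip_width: 0.0386
```

```bash
python3 st.py 12
```

```text
t 59.55 [0.4168 0.2176 0.02  ] z [ 0.0133  0.0036 -0.9999] yaw -31.57 grip 0.0768 F [-0.5  0.1  0.2]
```

>>> play_rows --commands '[{"x": 0,"y": 0,"z": -25,"spin": 0}]'

```text
time: 59.65
position: [0.4147, 0.2169, 0.0433]
tool_rot: [0.962, -0.272, 0.003, -0.002]
ft_force: [0.4, 0.3, -0.2]
grip_width: 0.078
```

```bash
python3 st.py 4
```

```text
t 59.85 [0.4168 0.2176 0.0453] z [ 0.0145  0.0039 -0.9999] yaw -31.57 grip 0.0782 F [-0.5  1.2 -0.5]
```

>>> play_rows --commands '[{"x": 0,"y": 0,"z": -45,"spin": 0}]'

```text
time: 59.95
position: [0.4119, 0.2161, 0.0847]
tool_rot: [0.962, -0.272, -0.001, 0.0]
ft_force: [0.2, 0.4, -0.1]
grip_width: 0.0783
```

```bash
python3 st.py 4
```

```text
t 60.15 [0.4165 0.2175 0.0905] z [ 0.0159  0.0042 -0.9999] yaw -31.57 grip 0.0784 F [ 0.4  1.4 -0.5]
```

>>> play_rows --commands '[{"x": 0,"y": 0,"z": -45,"spin": 0},{"x": 0,"y": 0,"z": -45,"spin": 0},{"x": 0,"y": 0,"z": -40,"spin": 0}]'

```text
time: 60.45
position: [0.4087, 0.2152, 0.2134]
tool_rot: [0.962, -0.272, -0.005, 0.003]
ft_force: [1.2, 0.9, -0.6]
grip_width: 0.0787
```

```bash
python3 st.py 4; python3 wl.py w19|sed -n '/FIT/,$p'
python3 - <<'E'
from h import *
p=cams.camera('scene'); save(p,'scene2.png'); cv2.imwrite('pics/scene2z.png',cv2.resize(cv2.cvtColor(p['img'],cv2.COLOR_RGB2BGR)[100:260,200:440],None,fx=3.3,fy=3.3,interpolation=cv2.INTER_CUBIC))
E
```

```text
t 60.65 [0.4097 0.2154 0.2132] z [-0.0063 -0.0013 -1.    ] yaw -31.61 grip 0.0782 F [0.3 0.5 0.9]
FITS
weight_large0 [ 0.5101 -0.017 ] cost 0.176
weight_small0 [0.4692 0.0326] cost 0.061
tin_wide0 [0.4225 0.2332] cost 1.428
bottle0 [0.4161 0.2184] cost 0.056
bottle1 [0.4705 0.0441] cost 0.779
weight_case0 [4.907000e-01 3.200000e-03 1.285808e+02] cost 0.619
round_pan0 [0.4051 0.2425] cost 0.877
square_tray0 [  0.4162   0.2156 -22.2624] cost 0.213
square_tray1 [   0.4225    0.3581 -119.6845] cost 1.0
```

View pics/w19.png

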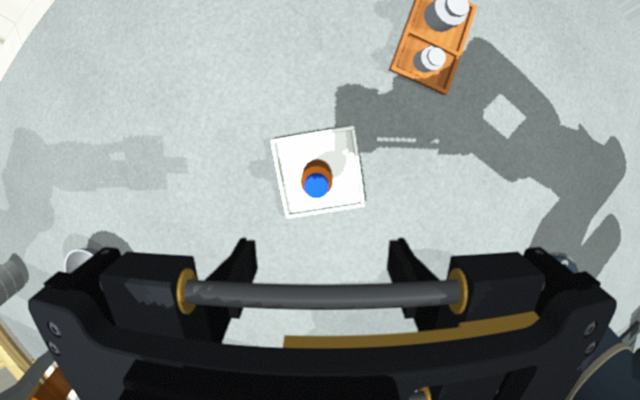

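View pics/scene2z.png

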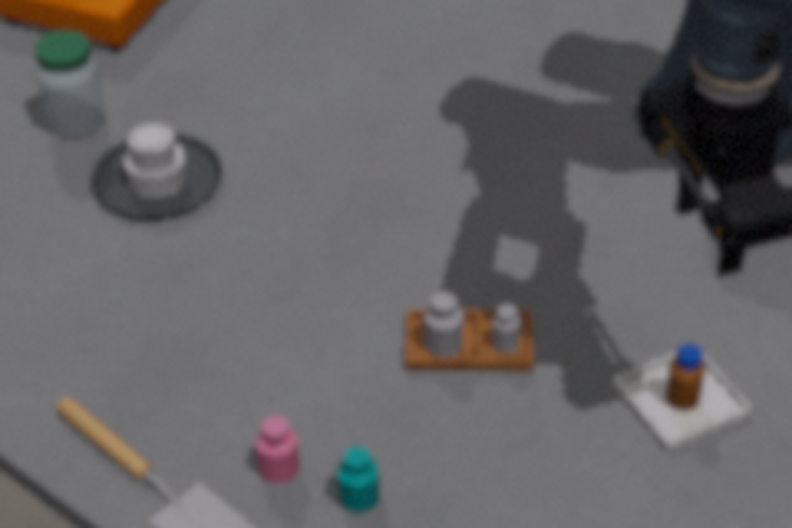

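The wrist picture shows the bottle upright near the middle of the tray at (317,180). In the enlarged scene, the weights stand in their bays, (442,325) and (506,328), and the tin stack is in the pan at (155,160). The robot touches nothing, so I'm handing in.

Run:
```python
from rig import robot
print(robot.hand_in())
```

```text
the job is handed in; nothing more can be done
None
```

The job is handed in, done in the order you asked and finished at about 61 s of the 125 s allowed.

- **Weights:** the large weight stands in the longer bay and the small one in the shorter bay. The last fits put both within about 3 mm of the bay centres.
- **Tins:** the wide tin is flat in the pan, with the narrow tin stacked on it about 1.5 mm off centre.
- **Bottle:** it stands upright, within about 3 mm of the tray's centre. The gripper stayed within about 1° of vertical whenever it had settled while carrying it.
- **Set-downs:** I lowered each item in small steps until the force sensor showed contact. The highest reading was about 18 N, with the large weight.
- **Left alone:** the pictures show the jar, pink and turquoise look-alikes and balance where they were. I saw the bowl near its place in a late scene picture, but did not measure it again.

Some checks were less clean:
- Chaining several quick rows tilted the tool by up to about 2.4°. The wide tin was about 2° off level when it touched down, so I eased the grip and let it settle flat before opening. I then switched to single settled rows.
- One early move call was refused because its rows were incomplete; nothing moved.
- Some of the final network fits were poor for the case, tray and large weight, partly because objects hid each other. I relied on the earlier clean fits and the pictures for those.

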